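Change the cartridges in the opened kombucha filter

ROBOT

A 6-joint arm with a two-finger parallel gripper is mounted at the origin on the work surface. World frame = base frame: x ahead of the robot, y to its left, z up, the work surface at z = 0. Lengths are in mm, angles in degrees, forces in N, time in s.
With the tool pointing down it reaches from about 300 to 850 mm from the base axis. Payload 4.2 kg.
Tool frame: the origin (TCP) lies at the very end of the fingers, on their centre line; the grasp point (between the pads) lies 19 mm behind it; z points along the fingers, y is the direction in which the jaws open and shut (so a half turn about z gives the same grasp; the last joint's range is limited). The gripper opens to 91 mm and grips with 3 to 60 N. Pads are 32 mm wide; open, the fingers measure 118 mm over their backs; the gripper's body (76 mm by 178 mm) begins 60 mm behind the grasp point.
Start: joints at [-70.588, 18.312, 89.639, -0, 72.044, -1.146], TCP at [201.916, -538.399, 213.976] pointing down, gripper open.
Joint ranges: [-177.97, 177.97], [-48.28, 115.42], [12.27, 149.76], [-77.06, 257.06], [2.81, 150.46], [-146.56, 146.56]. Speed limits (degrees/s): [147.25, 147.25, 180, 180, 180, 180].

INTERFACE

Orientations are given as [roll, pitch, yaw] about the fixed x, y, z axes, in that order (R = Rz(yaw) Ry(pitch) Rx(roll)).
In Python, from workcell import env gives the robot as it stands. The module is installed in compiled form; this text tells all that it offers.
- The arm moves only by the tool arm_command, never from a script. Its argument "targets" is a list of rows, each a list of 5 numbers: the closure, from 0 (fully open) to 1 (shut), then the shift along the tool's x, y, z each as a share of 50 cm, from -1 to 1, then the turn about the tool's z as a share of pi/4 rad, from -1 to 1. A call has 1 to 8 rows; each row is the pose to reach, as a shift and turn from the pose measured when the call began, along the tool's axes at that moment; what a row does not reach only later rows make up. A row lasts 1/12 s, in which the tool goes at most 41.7 mm and 7.16 degrees, less where a joint would pass 70% of its speed; a pose out of reach is approached as far as the arm can. A call with a number of a shift or a turn outside -1 to 1 is refused whole. A call with a gripper value outside its range is refused whole. The fingers move at their own pace and stop on an object; "squeeze" is the grip in N (left out, the last holds). Time passes only in rows, so rows that repeat a pose let the fingers close. It gives the time, the measured TCP pose, the force and the opening at its end, in the units of the state.
- env.state(): the state, without advancing time (a new reading comes with each control period).
- env.grab_frame(name): name is "scene" or "top" or "wrist"; returns the picture (384x512x3 uint8, red, green, blue); there is no depth.
- env.camera_params(name): a dict with "camera_matrix" (3x3 intrinsics, pixels), "R" (3x3) and "t" (3): a world point X has camera coordinates R X + t; the wrist camera has in their place "hand_eye" (4x4, takes a point from camera to tool coordinates, whose origin is the TCP and whose axes are the flange's). Camera axes: x right, y down, z forward; pixel columns grow to the right and rows downward; lengths in mm; the calibration is good to about 2 mm. A picture is of the moment at which its call begins: read the wrist's pose just before it. camera_params takes no time and is no camera call.
- env.job_done(): hands the job in, once; it reports no verdict.
The state is a dict: "time_s": time; "qpos": joint angles; "qvel": joint speeds; "effort": joint torques, N m; "ee_pos": TCP position; "ee_rot": TCP orientation; "force": force on the tool from outside, world axes, zero at the start; "torque": the same for the moment, N m; "gripper_width": finger opening in mm.
Only numpy, scipy, OpenCV 4.12 (cv2) and the standard library are available. Lean on these libraries where they do the work, as an engineer would, in place of code of your own. Each camera call takes 0.05 s, during which the arm holds its last target.

TASK

The four-round filter is open for service: take every brown, spent cartridge off its spigot and put it in the grey waste tub, and push white cartridges from the carton fully home so that all four spigots carry one, leaving any white cartridge that is already on a spigot where it is. Then slip the retaining plate back over the tie rod so that it lies flat on the four cartridges, and last of all close the drain valve, its red handle square across the pipe. Do not knock over or shove aside the bottles and the jug that stand about.

Things in the scene. Friction and masses are not known exactly. Their poses are not given: they have to be found in the camera images.
- housing: base of the opened filter, fixed: round stainless base 196 mm across, origin at the centre of its underside, z up. Four seats with spigots at (+-42, +-42) mm of its x, y; tie rod of 12 mm diameter in the centre. Along its -y runs the drain pipe with the valve, along its +y an outlet stub that ends 136 mm from the centre
- seat0 (a point): centre of seat 0 of the filter base, 50 mm above the bench, z up. From it rises a spigot of 26 mm diameter, 40 mm high, its top 11 mm tapering to 16 mm. A cartridge that is home stands on the seat around the spigot, its origin here, its top 177 mm above the bench
- seat1 (a point): centre of seat 1 of the filter base, 50 mm above the bench, z up. From it rises a spigot of 26 mm diameter, 40 mm high, its top 11 mm tapering to 16 mm. A cartridge that is home stands on the seat around the spigot, its origin here, its top 177 mm above the bench
- seat2 (a point): centre of seat 2 of the filter base, 50 mm above the bench, z up. From it rises a spigot of 26 mm diameter, 40 mm high, its top 11 mm tapering to 16 mm. A cartridge that is home stands on the seat around the spigot, its origin here, its top 177 mm above the bench
- seat3 (a point): centre of seat 3 of the filter base, 50 mm above the bench, z up. From it rises a spigot of 26 mm diameter, 40 mm high, its top 11 mm tapering to 16 mm. A cartridge that is home stands on the seat around the spigot, its origin here, its top 177 mm above the bench
- rod_tip (a point): top of the tie rod (198 mm above the bench), z up
- drain (a joint): drain ball valve, rad: 0 closed (handle square across the drain pipe, pointing along the housing's -x), 1.57 fully open (handle in line with the pipe, along the housing's -y). Vertical axis. Starts more or less open; stops at 0 and 1.57, stays where it is left (0.12 N m of friction)
- drain_axis (a point): point on the valve handle's vertical turning axis, 65 mm above the bench, 135 mm from the centre of the housing along its -y
- drain_tip (a point): free end of the red valve handle, at half its thickness: a level bar 75 mm long, 16 mm wide, 14 mm thick (58 to 72 mm above the bench), from 7 to 82 mm from the axis; beneath it only the pipe and valve (up to 58 mm at the axis, 42 mm further out)
- spent0: spent cartridge, stained brown, about 0.16 kg: a rigid tube 127 mm long, 63 mm outside diameter, with a straight through bore of 30 mm, both ends alike; origin at the centre of its underside, z along its axis, up. May be absent; else stands on one of the spigots at the start
- spent1: spent cartridge, stained brown, about 0.16 kg: a rigid tube 127 mm long, 63 mm outside diameter, with a straight through bore of 30 mm, both ends alike; origin at the centre of its underside, z along its axis, up. May be absent; else stands on one of the spigots at the start
- spent2: spent cartridge, stained brown, about 0.16 kg: a rigid tube 127 mm long, 63 mm outside diameter, with a straight through bore of 30 mm, both ends alike; origin at the centre of its underside, z along its axis, up. May be absent; else stands on one of the spigots at the start
- good: white cartridge that may already be on one of the spigots at the start (else absent), about 0.12 kg: a rigid tube 127 mm long, 63 mm outside diameter, with a straight through bore of 30 mm, both ends alike; origin at the centre of its underside, z along its axis, up. It is to stay on its spigot
- fresh0: fresh white cartridge, about 0.12 kg: a rigid tube 127 mm long, 63 mm outside diameter, with a straight through bore of 30 mm, both ends alike; origin at the centre of its underside, z along its axis, up. Stands upright in one of the four cells of the carton at the start; what is not needed may stay there
- fresh1: fresh white cartridge, about 0.12 kg: a rigid tube 127 mm long, 63 mm outside diameter, with a straight through bore of 30 mm, both ends alike; origin at the centre of its underside, z along its axis, up. Stands upright in one of the four cells of the carton at the start; what is not needed may stay there
- fresh2: fresh white cartridge, about 0.12 kg: a rigid tube 127 mm long, 63 mm outside diameter, with a straight through bore of 30 mm, both ends alike; origin at the centre of its underside, z along its axis, up. Stands upright in one of the four cells of the carton at the start; what is not needed may stay there
- fresh3: fresh white cartridge, about 0.12 kg: a rigid tube 127 mm long, 63 mm outside diameter, with a straight through bore of 30 mm, both ends alike; origin at the centre of its underside, z along its axis, up. Stands upright in one of the four cells of the carton at the start; what is not needed may stay there
- carton: open cardboard carton for the fresh cartridges, fixed, 177 x 177 mm, 85 mm high, walls 3 mm, floor 3 mm, one divider each way (72 mm high) making four cells of 84 mm centred at (+-43, +-43) mm; origin at the centre of its underside, x and y along its sides
- tub: open grey plastic waste tub, fixed, 185 x 185 mm, 85 mm high, walls and floor 4 mm, empty at the start, room for three cartridges standing; origin at the centre of its underside, x and y along its sides
- plate: retaining plate, about 0.3 kg: steel disc of 150 mm diameter, 4 mm thick, with a black knob on top of 32 mm diameter that rises 42 mm above the disc; a bore of 16 mm goes through both for the tie rod. Lies flat on the bench in front of the filter at the start, knob up; origin at the centre of its underside, z up along the knob
- bottle0: closed amber bottle, 61 mm diameter, 165 mm high, standing: not part of the job; origin at the centre of its underside, z up
- bottle1: closed amber bottle, 61 mm diameter, 165 mm high, standing: not part of the job; origin at the centre of its underside, z up
- jug: steel jug, 90 mm diameter, 110 mm high, standing: not part of the job; origin at the centre of its underside, z up
Mind the look-alikes: they are no part of the job. Leave any green, pink or purple look-alike of the fresh2 alone.

How it is judged:
By the outcome, as a careful person would: the job done as asked, in the order asked, and still so for the second after the job is handed in, with the robot touching nothing.
Of spent0, spent1, spent2, good only 2 to 4 are there at a start; the rules pass over those that are not, and their reading is None.
At some moment in a run one of plate, fresh0, fresh1, fresh2, fresh3 may be knocked a few centimetres aside while the robot is not near it.
Once in a run the grip may slacken for a moment while it holds something.
It also fails if it takes over 210 s, if anything falls off the work surface, if the arm or the gripper's body presses on something with over 40 N, if the wrist force passes 120 N, or if a joint passes its speed limit or range.

## Working session

There is one attempt and no reset: what is moved stays moved. The work goes in short steps, Python scripts to look and compute and a tool call to move; the robot and the scene stay as the last step left them, time stands still between calls to the robot, and variables do not carry over. Pictures are saved under pics/ and viewed, and the job is handed in when it is done.

Besides the shell and the picture viewer there is one more tool, called after "Request:" as name([rows], argument=value, ...), one row to a line, values as JSON. arm_command: Moves the arm, as the interface text tells. Shift numbers are shares of 50 cm and turn numbers shares of pi/4 rad, none past 1 either way. Its arguments: {"type":"object","properties":{"targets":{"type":"array"},"squeeze":{"type":"number"}},"required":["targets"]}

```bash
mkdir -p pics; cat > h.py <<'E'
import numpy as np, cv2
from workcell import env
def snap(n,f):
    im=env.grab_frame(n); cv2.imwrite('pics/'+f+'.png',im[:,:,::-1]); return im
def cam(n): 
    p=env.camera_params(n); return [np.array(p[k],float) for k in('camera_matrix','R','t')]
def ray(n,u,v,z):
    K,R,t=cam(n); d=R.T@np.linalg.inv(K)@np.array([u,v,1.]); c=-R.T@t
    return c+d*(z-c[2])/d[2]
def proj(n,X):
    K,R,t=cam(n); x=K@(R@np.array(X,float)+t); return x[:2]/x[2]
E
python3 - <<'E'
from h import *
print(env.state())
for n in('scene','top','wrist'): snap(n,n+'0'); print(n,env.camera_params(n))
E
```

```text
{'time_s': 0.0, 'qpos': array([-7.05859338e+01,  1.83503788e+01,  8.97058738e+01, -2.80796686e-03,
        7.20422724e+01, -1.14604995e+00]), 'qvel': array([-0.00254917, -0.06112865,  0.08009554, -0.0680118 , -0.09575532,
        0.03769928]), 'effort': array([-2.35036074e-03, -4.12476790e+01, -2.31978124e+01,  7.23236147e-02,
        4.57358616e-02, -1.33881108e-04]), 'ee_pos': array([ 201.75460078, -537.91406848,  213.1365276 ]), 'ee_rot': array([-1.79901441e+02,  6.98548832e-04,  2.05609848e+01]), 'force': array([-0.12715749,  0.49959566,  0.17727036]), 'torque': array([-2.54718558e-02,  1.00787263e-02,  4.72507521e-05]), 'gripper_width': 91.69267976417741}
scene {'camera_matrix': array([[403.68348754,   0.        , 254.5628556 ],
       [  0.        , 403.68348754, 193.528477  ],
       [  0.        ,   0.        ,   1.        ]]), 'R': array([[ 0.85300263,  0.52190037, -0.00255428],
       [ 0.3283274 , -0.54041526, -0.77469508],
       [-0.40569402,  0.6599783 , -0.63232983]]), 't': array([-438.40052442,  -55.66188533, 1405.20931291])}
top {'camera_matrix': array([[421.78922643
[... 177 characters left out ...]
00929351],
       [-0.98475137,  0.02493978, -0.17217072],
       [ 0.17186901, -0.01379017, -0.98502329]]), 't': array([  12.48126357,  502.35542559, 1378.87961419])}
wrist {'camera_matrix': array([[311.83749456,   0.        , 260.34296325],
       [  0.        , 311.83749456, 194.48590747],
       [  0.        ,   0.        ,   1.        ]]), 'hand_eye': array([[-2.71662367e-05, -9.58518987e-01, -2.85028685e-01,
         8.06618725e+01],
       [ 9.99999956e-01, -1.09795358e-04,  2.73918745e-04,
        -9.98141448e-02],
       [-2.93851144e-04, -2.85028665e-01,  9.58518948e-01,
        -1.69192857e+02],
       [ 0.00000000e+00,  0.00000000e+00,  0.00000000e+00,
         1.00000000e+00]])}
```

View pics/scene0.png

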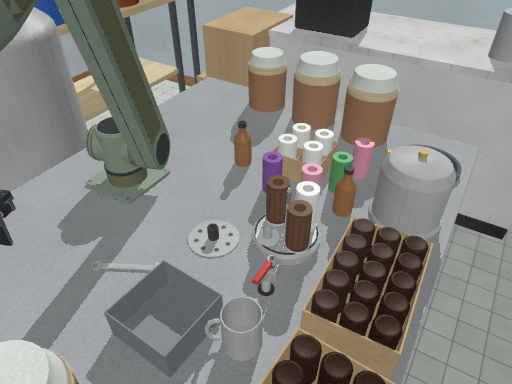

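View pics/top0.png

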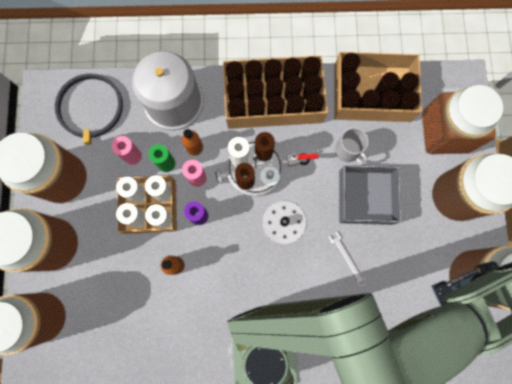

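View pics/wrist0.png

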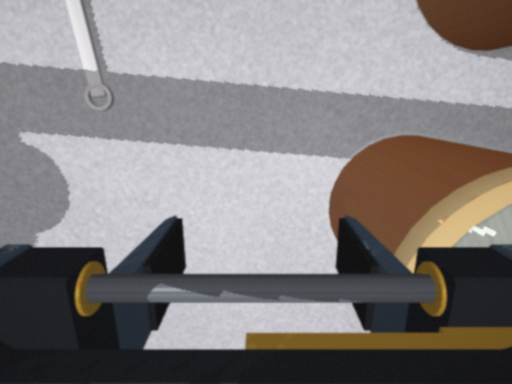

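```bash
python3 - <<'E'
from h import *
a=cv2.imread('pics/top0.png')[110:250,100:300]; cv2.imwrite('pics/topz.png',cv2.resize(a,None,fx=4,fy=4,interpolation=cv2.INTER_CUBIC))
a=cv2.imread('pics/top0.png')[110:250,220:420]; cv2.imwrite('pics/topz2.png',cv2.resize(a,None,fx=4,fy=4,interpolation=cv2.INTER_CUBIC))
a=cv2.imread('pics/scene0.png')[120:300,180:360]; cv2.imwrite('pics/scz.png',cv2.resize(a,None,fx=3.3,fy=3.3,interpolation=cv2.INTER_CUBIC))
E
```

```text
(no output)
```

View pics/topz.png

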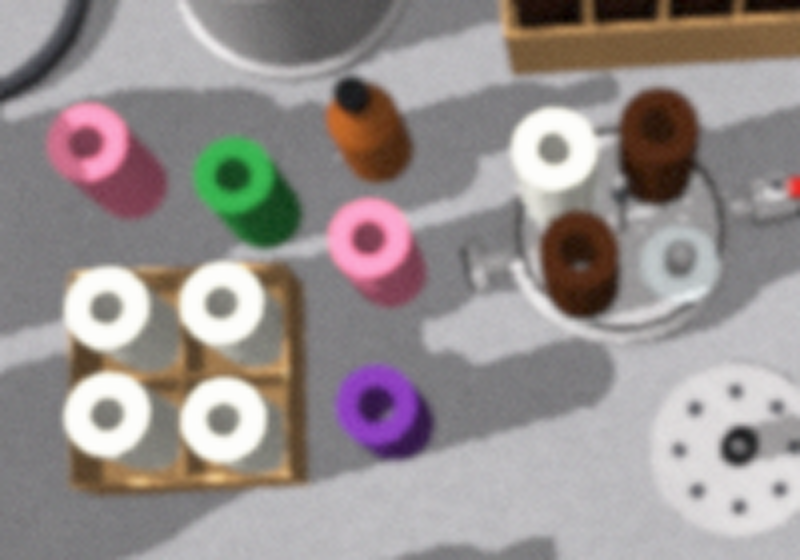

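View pics/topz2.png

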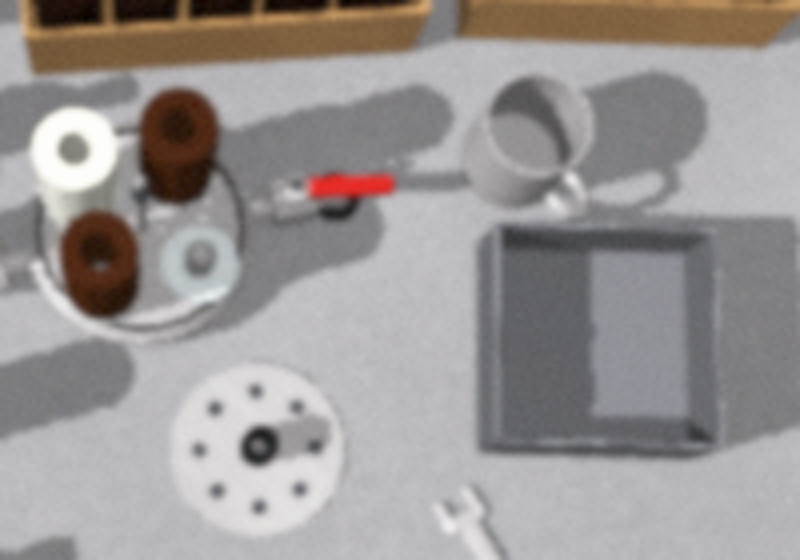

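View pics/scz.png

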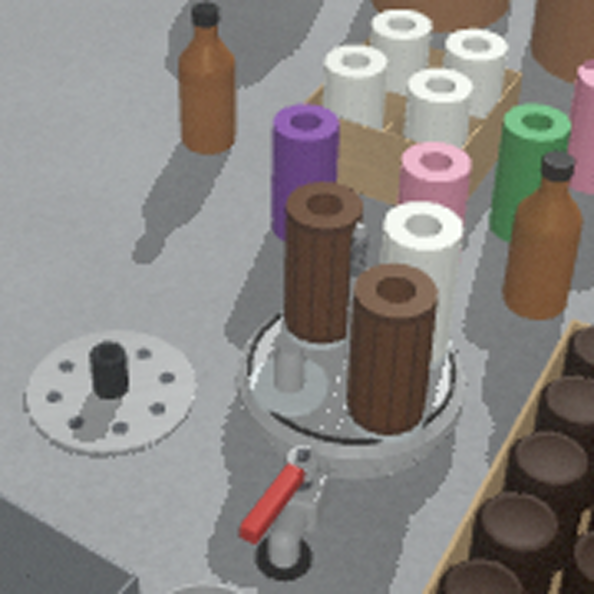

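```bash
cat >> h.py <<'E'
def tz(x,y,ox=100,oy=110,f=4): return ((x+.5)/f-.5+ox,(y+.5)/f-.5+oy)
E
python3 - <<'E'
from h import *
def P(name,x,y,z,ox=100): u,v=tz(x,y,ox); print(name,ray('top',u,v,z).round(1))
for i,(x,y) in enumerate([(106,308),(222,303),(107,413),(224,419)]): P('fresh%d'%i,x,y,130)
P('spA',659,128,177);P('spB',580,254,177);P('good',553,149,177)
P('seatempty',678,258,90); P('seatdisc',678,264,50)
P('pinkN',370,238,127);P('purple',378,405,127);P('green',234,176,127);P('pinkF',85,142,127)
P('bottle',352,95,165);P('outlet',480,268,40)
P('plate',258,449,4,220);P('knobtop',260,445,46,220)
P('htip',393,183,65,220);P('hroot',312,188,65,220)
for x,y in[(490,232),(718,232),(714,450),(484,450)]: P('tub',x,y,85,220)
for x,y in[(70,272),(296,264),(302,484),(74,488)]: P('carton',x,y,85)
P('jug',527,125,110,220)
P('spanner',460,505,3,220)
print(ray('top',172,265,30))
# white masks
im=cv2.imread('pics/top0.png'); 
for n,z in(('scene',0),):
  pass
E
```

```text
fresh0 [533.3 421.7 130. ]
fresh1 [535.  330.1 130. ]
fresh2 [449.2 418.6 130. ]
fresh3 [442.1 327.1 130. ]
spA [656.1 -19.3 177. ]
spB [556.8  44.5 177. ]
good [641.1  63.7 177. ]
seatempty [571.9 -34.3  90. ]
seatdisc [575.9 -35.7  50. ]
pinkN [585.8 213.3 127. ]
purple [450.6 207.  127. ]
green [639.9 322.7 127. ]
pinkF [671.2 443.2 127. ]
bottle [692.8 222.  165. ]
outlet [578.9 132.6  40. ]
plate [422.5 -84.    4. ]
knobtop [421.  -82.8  46. ]
htip [ 638.6 -202.3   65. ]
hroot [ 635.9 -133.5   65. ]
tub [ 589.1 -277.5   85. ]
tub [ 584.5 -467.3   85. ]
tub [ 402.8 -448.7   85. ]
tub [ 407.7 -261.6   85. ]
carton [573.6 465.8  85. ]
carton [575.8 280.4  85. ]
carton [394.  274.1  85. ]
carton [395.6 457.1  85. ]
jug [ 672.8 -308.1  110. ]
spanner [ 370.  -255.1    3. ]
[285.90756015 293.920989    30.        ]
```

```bash
cat >> h.py <<'E'
from scipy.spatial.transform import Rotation as Ro
def go(x,y,z,yaw):
    s=env.state(); p=s['ee_pos']; R=Ro.from_euler('xyz',s['ee_rot'],degrees=True).as_matrix()
    d=R.T@(np.array([x,y,z])-p)/500
    dy=-((yaw-s['ee_rot'][2]+180)%360-180)/45
    dy0=dy*45
    print('shift',d.round(3),'turn',round(dy,3),'rows',np.ceil(np.linalg.norm(d)*500/41.7),np.ceil(abs(dy0)/7.16),'t',round(s['time_s'],1),'F',s['force'].round(1),'w',round(s['gripper_width'],1),'p',p.round(1),s['ee_rot'].round(1))
def wcam():
    p=env.camera_params('wrist'); s=env.state(); T=np.eye(4); T[:3,:3]=Ro.from_euler('xyz',s['ee_rot'],degrees=True).as_matrix(); T[:3,3]=s['ee_pos']
    return np.array(p['camera_matrix']),T@np.array(p['hand_eye'])
def wray(C,u,v,z):
    K,T=C; d=T[:3,:3]@np.linalg.inv(K)@np.array([u,v,1.]); c=T[:3,3]; return c+d*(z-c[2])/d[2]
def wsnap(f):
    C=wcam(); im=snap('wrist',f); np.savez('pics/'+f+'.npz',K=C[0],T=C[1]); return C,im
def lw(f):
    z=np.load('pics/'+f+'.npz'); return z['K'],z['T']
E
python3 -c "
from h import *
go(202,-538,330,20.6); go(500,-200,330,65)"
```

```text
shift [ 0.    -0.    -0.233] turn -0.001 rows 3.0 1.0 t 0.1 F [-0.3  0.3 -0.1] w 91.3 p [ 201.8 -538.   213.3] [-179.9   -0.    20.6]
shift [ 0.796 -0.424 -0.233] turn -0.988 rows 12.0 7.0 t 0.1 F [-0.3  0.3 -0.1] w 91.3 p [ 201.8 -538.   213.3] [-179.9   -0.    20.6]
```

Request:
arm_command([
  [0,0,0,-0.234,0],
  [0,0,0,-0.234,0],
  [0,0.796,-0.424,-0.234,-0.988],
  [0,0.796,-0.424,-0.234,-0.988],
  [0,0.796,-0.424,-0.234,-0.988],
  [0,0.796,-0.424,-0.234,-0.988],
  [0,0.796,-0.424,-0.234,-0.988],
  [0,0.796,-0.424,-0.234,-0.988],
], squeeze=20)

```text
time_s: 0.82
ee_pos: [367.5, -349.4, 315.7]
ee_rot: [-179.9, -0.1, 63.9]
force: [0.6, -0.1, 0.5]
gripper_width: 91.3
```

```bash
python3 -c "
from h import *
go(607,-50,330,90)"
```

```text
shift [ 0.749  0.166 -0.028] turn -0.581 rows 10.0 4.0 t 0.8 F [ 0.6 -0.1  0.5] w 91.3 p [ 367.5 -349.4  315.7] [-1.799e+02 -1.000e-01  6.390e+01]
```

Request:
arm_command([
  [0,0.749,0.166,-0.028,-0.581],
  [0,0.749,0.166,-0.028,-0.581],
  [0,0.749,0.166,-0.028,-0.581],
  [0,0.749,0.166,-0.028,-0.581],
  [0,0.749,0.166,-0.028,-0.581],
  [0,0.749,0.166,-0.028,-0.581],
  [0,0.749,0.166,-0.028,-0.581],
  [0,0.749,0.166,-0.028,-0.581],
])

```text
time_s: 1.48
ee_pos: [575.1, -88.8, 327.9]
ee_rot: [-179.9, -0.1, 90.0]
force: [0.3, -0.7, 0.2]
gripper_width: 91.3
```

```bash
python3 -c "
from h import *
go(607,-50,330,90)"
```

```text
shift [ 0.078  0.064 -0.004] turn 0.0 rows 2.0 1.0 t 1.5 F [ 0.3 -0.7  0.2] w 91.3 p [575.1 -88.8 327.9] [-1.799e+02 -1.000e-01  9.000e+01]
```

Request:
arm_command([
  [0,0.078,0.064,-0.004,0],
  [0,0.078,0.064,-0.004,0],
  [0,0.078,0.064,-0.004,0],
  [0,0.078,0.064,-0.004,0],
])

```text
time_s: 1.82
ee_pos: [606.8, -49.8, 329.2]
ee_rot: [-179.8, -0.0, 90.1]
force: [-0.2, -0.7, -0.1]
gripper_width: 91.4
```

```bash
python3 -c "
from h import *
go(607,-50,330,90); wsnap('w1')"
```

```text
shift [-0.     0.    -0.002] turn 0.002 rows 1.0 1.0 t 1.8 F [-0.2 -0.7 -0.1] w 91.4 p [606.8 -49.8 329.2] [-179.8   -0.    90.1]
```

View pics/w1.png

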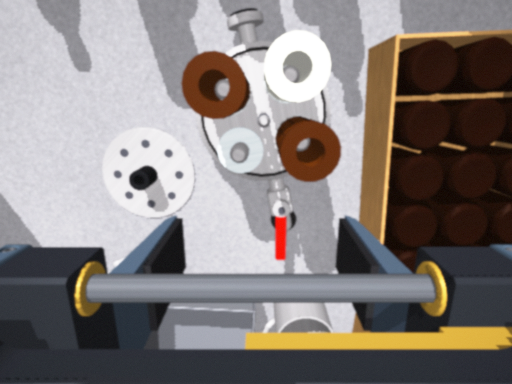

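```bash
python3 - <<'E'
from h import *
a=cv2.imread('pics/w1.png')[0:200,170:370]; cv2.imwrite('pics/w1z.png',cv2.resize(a,None,fx=3,fy=3,interpolation=cv2.INTER_CUBIC))
a=cv2.imread('pics/w1.png')[110:270,90:310]; cv2.imwrite('pics/w1y.png',cv2.resize(a,None,fx=3,fy=3,interpolation=cv2.INTER_CUBIC))
E
```

```text
(no output)
```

View pics/w1z.png

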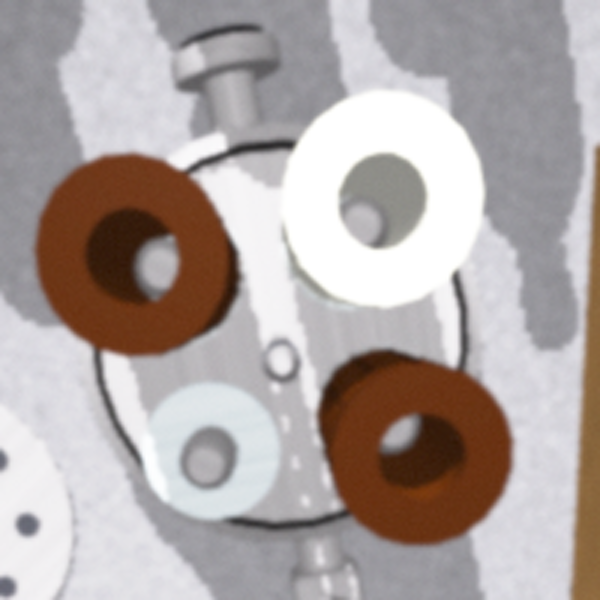

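View pics/w1y.png

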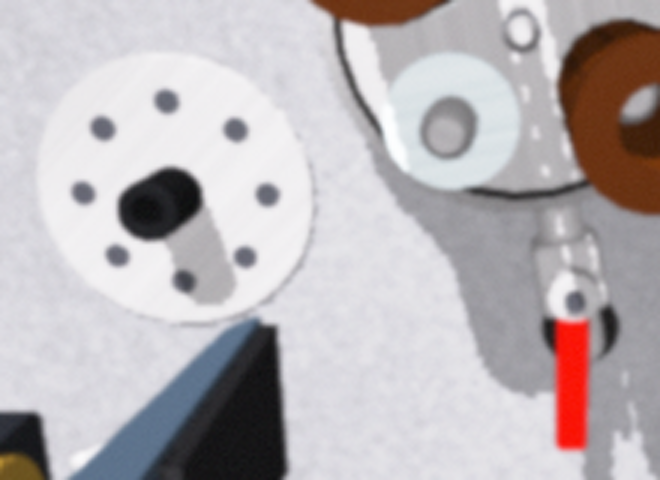

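```bash
python3 - <<'E'
from h import *
C=lw('w1')
def P(n,x,y,z,ox=170,oy=0): u,v=tz(x,y,ox,oy,3); p=wray(C,u,v,z); print(n,p.round(1)); return p[:2]
b=P('B left',133,255,177); a=P('A right',420,451,177); g=P('good',384,199,177); e=P('disc',212,452,50); e2=P('spig',208,459,90); r=P('rod',283,359,198)
print((a+b)/2,(g+e2)/2,np.linalg.norm(a-b),np.linalg.norm(g-e2))
c=(a+b)/2; 
for v,an in((a,-45),(b,135),(g,45),(e,-135),(e2,-135)):
    d=v-c; print(np.degrees(np.arctan2(d[1],d[0]))-an)
P('knob',148,209,46,90,110);P('plate',177,188,4,90,110)
print('axis',P('bolt',574,301,70,90,110)); t=P('tip',572,445,65,90,110)
E
```

```text
B left [560.9  46.9 177. ]
A right [657.  -16.6 177. ]
good [641.8  63.9 177. ]
disc [577. -36.  50.]
spig [577.9 -33.1  90. ]
rod [609.6  15.2 198. ]
[608.98333759  15.18723542] [609.84163712  15.41687009] 115.17470371243924 116.1814809461541
11.533924774890806
11.533924774890806
11.039740807569736
12.99437876071218
12.20433276546207
knob [424.6 -80.2  46. ]
plate [424.6 -78.8   4. ]
bolt [ 636.  -119.8   70. ]
axis [ 636.02808025 -119.77369556]
tip [ 636.9 -199.9   65. ]
```

```bash
python3 -c "
from h import *
go(658.5,-17,300,146.7)"
```

```text
shift [0.067 0.104 0.059] turn -1.26 rows 2.0 8.0 t 1.9 F [ 0.1  0.3 -0. ] w 91.2 p [606.4 -50.6 329.6] [-179.9   -0.    90. ]
```

Request:
arm_command([
  [0,0.067,0.104,0.059,-1],
  [0,0.067,0.104,0.059,-1],
  [0,0.067,0.104,0.059,-1],
  [0,0.067,0.104,0.059,-1],
  [0,0.067,0.104,0.059,-1],
  [0,0.067,0.104,0.059,-1],
  [0,0.067,0.104,0.059,-1],
  [0,0.067,0.104,0.059,-1],
])

```text
time_s: 2.53
ee_pos: [657.4, -19.2, 300.5]
ee_rot: [-179.9, -0.1, 134.9]
force: [0.0, 0.2, -0.6]
gripper_width: 91.1
```

```bash
python3 -c "
from h import *
go(658.5,-17,200,146.7);go(658.5,-17,139,146.7)"
```

```text
shift [0.001 0.005 0.201] turn -0.263 rows 3.0 2.0 t 2.5 F [ 0.   0.2 -0.6] w 91.1 p [657.4 -19.2 300.5] [-1.799e+02 -1.000e-01  1.349e+02]
shift [0.001 0.005 0.323] turn -0.263 rows 4.0 2.0 t 2.5 F [ 0.   0.2 -0.6] w 91.1 p [657.4 -19.2 300.5] [-1.799e+02 -1.000e-01  1.349e+02]
```

Request:
arm_command([
  [0,0.002,0.005,0.06,-0.263],
  [0,0.002,0.005,0.12,-0.263],
  [0,0.002,0.005,0.2,-0.263],
  [0,0.002,0.005,0.25,-0.263],
  [0,0.002,0.005,0.3,-0.263],
  [0,0.002,0.005,0.323,-0.263],
  [0,0.002,0.005,0.323,-0.263],
  [0,0.002,0.005,0.323,-0.263],
])

```text
time_s: 3.2
ee_pos: [658.2, -17.6, 139.7]
ee_rot: [-179.9, -0.1, 146.6]
force: [1.0, -0.3, 0.4]
gripper_width: 91.0
```

```bash
python3 -c "
from h import *
go(658.5,-17,139,146.7); wsnap('w2')"
```

```text
shift [0.    0.001 0.001] turn -0.002 rows 1.0 1.0 t 3.2 F [ 1.  -0.3  0.4] w 91.0 p [658.2 -17.6 139.7] [-1.799e+02 -1.000e-01  1.466e+02]
```

View pics/w2.png

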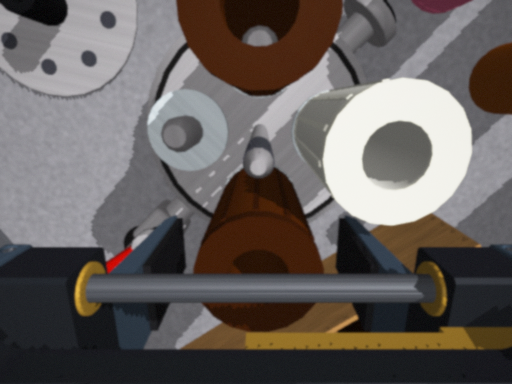

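Request:
arm_command([
  [1,0,0,0,0],
  [1,0,0,0,0],
  [1,0,0,0,0],
  [1,0,0,0,0],
  [1,0,0,0,0],
  [1,0,0,0,0],
], squeeze=30)

```text
time_s: 3.75
ee_pos: [659.1, -17.6, 141.5]
ee_rot: [180.0, 0.1, 146.6]
force: [-0.3, -1.0, 3.3]
gripper_width: 63.2
```

```bash
python3 -c "
from h import *
go(658.5,-17,300,146.7)"
```

```text
shift [ 0.001  0.    -0.317] turn -0.001 rows 4.0 1.0 t 3.8 F [-0.3 -1.   3.3] w 63.2 p [659.1 -17.6 141.5] [1.800e+02 1.000e-01 1.466e+02]
```

Request:
arm_command([
  [1,0,0,-0.04,0],
  [1,0,0,-0.1,0],
  [1,0,0,-0.17,0],
  [1,0,0,-0.25,0],
  [1,0,0,-0.32,0],
  [1,0,0,-0.36,0],
  [1,0,0,-0.36,0],
])

```text
time_s: 4.33
ee_pos: [660.7, -17.4, 327.0]
ee_rot: [179.7, 0.6, 146.7]
force: [1.1, -0.2, -2.0]
gripper_width: 63.3
```

```bash
python3 -c "
from h import *
go(540,-200,320,100);go(537,-405,320,90)"
```

```text
shift [ 0.001 -0.438  0.012] turn 1.037 rows 6.0 7.0 t 4.3 F [ 1.1 -0.2 -2. ] w 63.3 p [660.7 -17.4 327. ] [179.7   0.6 146.7]
shift [-0.219 -0.784  0.012] turn 1.259 rows 10.0 8.0 t 4.3 F [ 1.1 -0.2 -2. ] w 63.3 p [660.7 -17.4 327. ] [179.7   0.6 146.7]
```

Request:
arm_command([
  [1,-0.05,-0.2,0.0,0.3],
  [1,-0.22,-0.784,0.012,1],
  [1,-0.22,-0.784,0.012,1],
  [1,-0.22,-0.784,0.012,1],
  [1,-0.22,-0.784,0.012,1],
  [1,-0.22,-0.784,0.012,1],
  [1,-0.22,-0.784,0.012,1],
  [1,-0.22,-0.784,0.012,1],
])

```text
time_s: 5.0
ee_pos: [557.5, -336.7, 318.0]
ee_rot: [179.5, 0.0, 101.6]
force: [1.4, 0.3, -2.6]
gripper_width: 62.5
```

```bash
python3 -c "
from h import *
go(537,-405,250,90)"
```

```text
shift [-0.126 -0.069  0.135] turn 0.257 rows 3.0 2.0 t 5.0 F [ 1.4  0.3 -2.6] w 62.5 p [ 557.5 -336.7  318. ] [179.5   0.  101.6]
```

Request:
arm_command([
  [1,-0.126,-0.069,0.05,0.257],
  [1,-0.126,-0.069,0.135,0.257],
  [1,-0.126,-0.069,0.135,0.257],
  [1,-0.126,-0.069,0.135,0.257],
  [1,-0.126,-0.069,0.135,0.257],
])

```text
time_s: 5.42
ee_pos: [535.8, -404.5, 247.1]
ee_rot: [179.8, -0.4, 90.0]
force: [0.0, 0.2, 0.0]
gripper_width: 62.6
```

```bash
python3 -c "
from h import *
go(537,-405,97,90); snap('top','t3'); snap('scene','s3')"
```

```text
shift [-0.003  0.001  0.3  ] turn -0.001 rows 4.0 1.0 t 5.4 F [0.  0.2 0. ] w 62.6 p [ 535.8 -404.5  247.1] [179.8  -0.4  90. ]
```

View pics/s3.png

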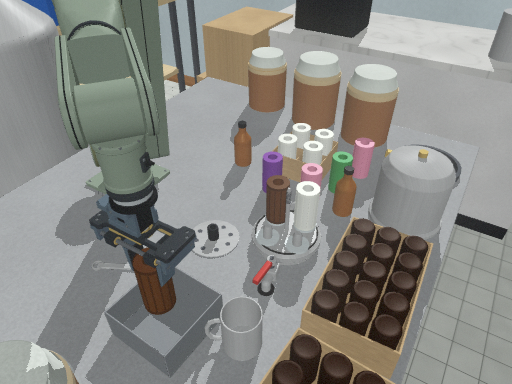

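Request:
arm_command([
  [1,0,0,0.07,0],
  [1,0,0,0.15,0],
  [1,0,0,0.22,0],
  [1,0,0,0.27,0],
  [1,0,0,0.29,0],
  [1,0,0,0.298,0],
  [1,0,0,0.298,0],
  [1,0,0,0.298,0],
])

```text
time_s: 6.18
ee_pos: [540.9, -404.8, 104.8]
ee_rot: [179.2, 0.1, 90.1]
force: [1.0, 0.5, -2.3]
gripper_width: 62.7
```

```bash
python3 -c "
from h import *
go(537,-405,97,90); go(537,-405,300,90);snap('scene','s4')"
```

```text
shift [-0.    -0.008  0.015] turn 0.003 rows 1.0 1.0 t 6.2 F [ 1.   0.5 -2.3] w 62.7 p [ 540.9 -404.8  104.8] [1.792e+02 1.000e-01 9.010e+01]
shift [-0.001 -0.003 -0.391] turn 0.003 rows 5.0 1.0 t 6.2 F [ 1.   0.5 -2.3] w 62.7 p [ 540.9 -404.8  104.8] [1.792e+02 1.000e-01 9.010e+01]
```

View pics/s4.png

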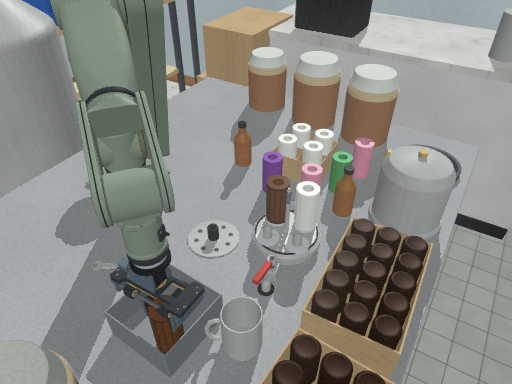

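Request:
arm_command([
  [1,0,-0.004,0.007,0],
  [1,0,-0.004,0.014,0],
  [1,0,-0.004,0.018,0],
  [1,0,-0.004,0.018,0],
])

```text
time_s: 6.57
ee_pos: [538.7, -404.8, 95.6]
ee_rot: [179.2, 0.1, 90.1]
force: [-0.4, 1.0, -2.4]
gripper_width: 63.1
```

Request:
arm_command([
  [0,0,0,0,0],
  [0,0,0,0,0],
  [0,0,0,0,0],
  [0,0,0,-0.03,0],
  [0,0,0,-0.11,0],
  [0,0,0,-0.2,0],
  [0,0,0,-0.3,0],
  [0,0,0,-0.38,0],
])

```text
time_s: 7.23
ee_pos: [536.1, -404.4, 278.0]
ee_rot: [179.2, 0.1, 90.1]
force: [0.5, -1.1, -0.3]
gripper_width: 91.5
```

```bash
python3 -c "
from h import *
go(560,48,300,146.7); wsnap('w5')"
```

```text
shift [ 0.905  0.05  -0.045] turn -1.258 rows 11.0 8.0 t 7.2 F [ 0.5 -1.1 -0.3] w 91.5 p [ 536.1 -404.4  278. ] [1.792e+02 1.000e-01 9.010e+01]
```

View pics/w5.png

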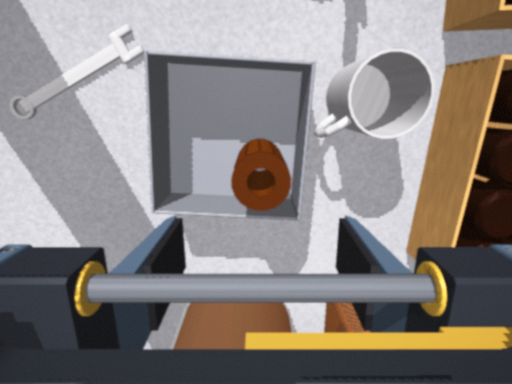

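Request:
arm_command([
  [0,0.905,0.05,-0.06,-1],
  [0,0.905,0.05,-0.06,-1],
  [0,0.905,0.05,-0.06,-1],
  [0,0.905,0.05,-0.06,-1],
  [0,0.905,0.05,-0.06,-1],
  [0,0.905,0.05,-0.06,-1],
  [0,0.905,0.05,-0.06,-1],
  [0,0.905,0.05,-0.06,-1],
])

```text
time_s: 7.95
ee_pos: [555.2, -71.1, 304.0]
ee_rot: [179.4, 1.7, 135.2]
force: [0.2, -0.2, 0.0]
gripper_width: 91.2
```

```bash
python3 -c "
from h import *
go(560,48,280,146.7)"
```

```text
shift [0.162 0.175 0.045] turn -0.256 rows 3.0 2.0 t 8.0 F [ 0.2 -0.2  0. ] w 91.2 p [555.2 -71.1 304. ] [179.4   1.7 135.2]
```

Request:
arm_command([
  [0,0.162,0.175,0.045,-0.256],
  [0,0.162,0.175,0.045,-0.256],
  [0,0.162,0.175,0.045,-0.256],
  [0,0.162,0.175,0.045,-0.256],
  [0,0.162,0.175,0.045,-0.256],
  [0,0.162,0.175,0.045,-0.256],
])

```text
time_s: 8.45
ee_pos: [560.2, 47.5, 280.4]
ee_rot: [179.7, 1.8, 146.7]
force: [0.1, 0.0, 0.3]
gripper_width: 91.1
```

```bash
python3 -c "
from h import *
go(560,48,139,146.7)"
```

```text
shift [ 0.01  -0.001  0.283] turn 0.0 rows 4.0 1.0 t 8.4 F [0.1 0.  0.3] w 91.1 p [560.2  47.5 280.4] [179.7   1.8 146.7]
```

Request:
arm_command([
  [0,0.001,-0.001,0.07,0],
  [0,0.003,-0.001,0.14,0],
  [0,0.006,-0.001,0.2,0],
  [0,0.008,-0.001,0.25,0],
  [0,0.01,-0.001,0.283,0],
  [0,0.01,-0.001,0.283,0],
  [0,0.01,-0.001,0.283,0],
  [0,0.01,-0.001,0.283,0],
])

```text
time_s: 9.12
ee_pos: [561.2, 47.0, 140.5]
ee_rot: [179.6, 2.0, 146.6]
force: [-0.1, -0.6, -0.2]
gripper_width: 90.9
```

```bash
python3 -c "
from h import *
go(560,48,139,146.7);wsnap('w6')"
```

```text
shift [0.003 0.    0.003] turn -0.002 rows 1.0 1.0 t 9.1 F [-0.1 -0.6 -0.2] w 90.9 p [561.2  47.  140.5] [179.6   2.  146.6]
```

View pics/w6.png

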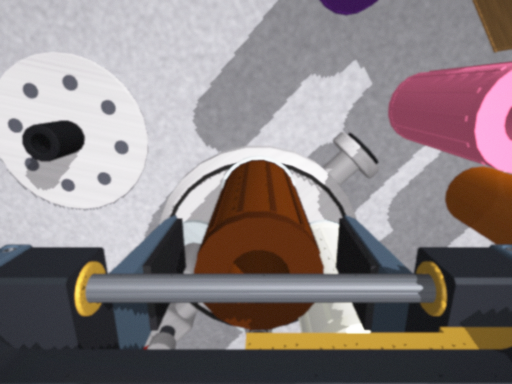

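Aligned on the cartridge, clear of the pink one. Grip it.

Request:
arm_command([
  [1,0,0,0,0],
  [1,0,0,0,0],
  [1,0,0,0,0],
  [1,0,0,0,0],
  [1,0,0,0,0],
  [1,0,0,0,0],
], squeeze=30)

```text
time_s: 9.67
ee_pos: [561.5, 47.3, 141.1]
ee_rot: [179.6, 2.0, 146.6]
force: [0.7, -0.6, 2.6]
gripper_width: 63.1
```

```bash
python3 -c "
from h import *
go(560,48,320,146.7)"
```

```text
shift [-0.009  0.002 -0.358] turn -0.001 rows 5.0 1.0 t 9.7 F [ 0.7 -0.6  2.6] w 63.1 p [561.5  47.3 141.1] [179.6   2.  146.6]
```

Request:
arm_command([
  [1,-0.001,0,-0.04,0],
  [1,-0.002,0.001,-0.1,0],
  [1,-0.004,0.001,-0.17,0],
  [1,-0.006,0.001,-0.25,0],
  [1,-0.008,0.002,-0.32,0],
  [1,-0.009,0.002,-0.36,0],
  [1,-0.009,0.002,-0.36,0],
  [1,-0.009,0.002,-0.36,0],
])

```text
time_s: 10.33
ee_pos: [559.8, 48.2, 321.3]
ee_rot: [179.5, 2.1, 146.7]
force: [-0.7, 0.5, -2.2]
gripper_width: 63.0
```

```bash
python3 -c "
from h import *
go(455,-322,320,101)"
```

```text
shift [-0.232 -0.734  0.005] turn 1.015 rows 10.0 7.0 t 10.3 F [-0.7  0.5 -2.2] w 63.0 p [559.8  48.2 321.3] [179.5   2.1 146.7]
```

Request:
arm_command([
  [1,-0.05,-0.15,0.0,0.2],
  [1,-0.232,-0.734,0.005,1],
  [1,-0.232,-0.734,0.005,1],
  [1,-0.232,-0.734,0.005,1],
  [1,-0.232,-0.734,0.005,1],
  [1,-0.232,-0.734,0.005,1],
  [1,-0.232,-0.734,0.005,1],
  [1,-0.232,-0.734,0.005,1],
])

```text
time_s: 11.0
ee_pos: [467.2, -273.8, 317.2]
ee_rot: [178.4, 0.9, 101.6]
force: [1.6, -0.8, -2.0]
gripper_width: 63.1
```

```bash
python3 -c "
from h import *
go(455,-322,250,100)"
```

```text
shift [-0.087 -0.047  0.135] turn 0.035 rows 3.0 1.0 t 11.0 F [ 1.6 -0.8 -2. ] w 63.1 p [ 467.2 -273.8  317.2] [178.4   0.9 101.6]
```

Request:
arm_command([
  [1,-0.087,-0.047,0.05,0.035],
  [1,-0.087,-0.047,0.135,0.035],
  [1,-0.087,-0.047,0.135,0.035],
  [1,-0.087,-0.047,0.135,0.035],
  [1,-0.087,-0.047,0.135,0.035],
  [1,-0.087,-0.047,0.135,0.035],
])

```text
time_s: 11.5
ee_pos: [456.0, -321.2, 250.9]
ee_rot: [178.3, 0.9, 100.1]
force: [0.2, -0.4, -1.2]
gripper_width: 62.9
```

```bash
python3 -c "
from h import *
go(455,-322,96,100)"
```

```text
shift [ 0.004 -0.011  0.31 ] turn 0.002 rows 4.0 1.0 t 11.5 F [ 0.2 -0.4 -1.2] w 62.9 p [ 456.  -321.2  250.9] [178.3   0.9 100.1]
```

Request:
arm_command([
  [1,0.001,-0.002,0.07,0],
  [1,0.001,-0.005,0.14,0],
  [1,0.002,-0.008,0.21,0],
  [1,0.003,-0.01,0.26,0],
  [1,0.004,-0.011,0.29,0],
  [1,0.004,-0.011,0.308,0],
  [1,0.004,-0.011,0.308,0],
  [1,0.004,-0.011,0.308,0],
])

```text
time_s: 12.17
ee_pos: [456.6, -322.0, 98.4]
ee_rot: [178.2, 1.0, 100.1]
force: [1.0, -0.7, -1.2]
gripper_width: 62.9
```

```bash
python3 -c "
from h import *
go(455,-322,96,100)"
```

```text
shift [ 0.001 -0.003  0.005] turn 0.003 rows 1.0 1.0 t 12.2 F [ 1.  -0.7 -1.2] w 62.9 p [ 456.6 -322.    98.4] [178.2   1.  100.1]
```

Request:
arm_command([
  [1,0,0,0.005,0],
  [1,0,0,0.006,0],
  [0,0,0,0.006,0],
  [0,0,0,0.006,0],
  [0,0,0,0.006,0],
  [0,0,0,-0.05,0],
  [0,0,0,-0.15,0],
  [0,0,0,-0.25,0],
])

```text
time_s: 12.83
ee_pos: [452.1, -320.2, 207.2]
ee_rot: [178.3, 0.9, 100.1]
force: [1.3, -0.7, 1.2]
gripper_width: 90.9
```

```bash
python3 -c "
from h import *
wsnap('w7'); snap('top','t7'); go(600,0,330,90)"
```

```text
shift [ 0.579  0.407 -0.231] turn 0.225 rows 9.0 2.0 t 12.9 F [ 0.4  0.  -1.1] w 91.3 p [ 456.2 -323.3  214.4] [177.6   1.7 100.1]
```

View pics/w7.png

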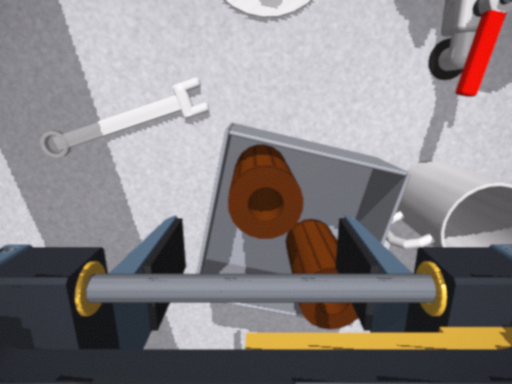

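View pics/t7.png

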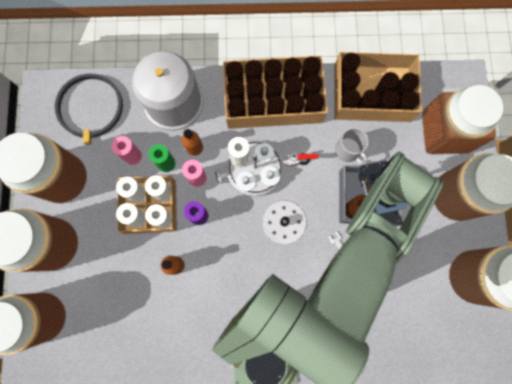

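```bash
cat >> h.py <<'E'
def tilt():
    s=env.state(); R=Ro.from_euler('xyz',s['ee_rot'],degrees=True).as_matrix(); print('toolz xy (deg)',np.degrees(R[:2,2]).round(2),'q',s['qpos'].round(1))
E
python3 -c "
from h import *
tilt(); go(460,-200,330,90)"
```

```text
toolz xy (deg) [ 2.67 -1.24] q [-36.9  15.4  93.9   0.7  67.9 -47.3]
shift [ 0.234  0.061 -0.236] turn 0.225 rows 5.0 2.0 t 12.9 F [ 0.4  0.  -1.1] w 91.3 p [ 456.2 -323.3  214.4] [177.6   1.7 100.1]
```

Request:
arm_command([
  [0,0.234,0.061,-0.236,0.225],
  [0,0.234,0.061,-0.236,0.225],
  [0,0.234,0.061,-0.236,0.225],
  [0,0.234,0.061,-0.236,0.225],
  [0,0.234,0.061,-0.236,0.225],
  [0,0.234,0.061,-0.236,0.225],
  [0,0.234,0.061,-0.236,0.225],
  [0,0.234,0.061,-0.236,0.225],
])

```text
time_s: 13.6
ee_pos: [459.4, -200.7, 328.2]
ee_rot: [177.5, 1.2, 90.0]
force: [-1.0, -0.3, 0.3]
gripper_width: 91.2
```

```bash
python3 -c "
from h import *
tilt(); go(480,270,330,90); go(400,-200,330,90)"
```

```text
toolz xy (deg) [ 2.48 -1.19] q [-24.9   7.   88.4  -0.   81.9 -24.9]
shift [ 0.941  0.041 -0.021] turn -0.001 rows 12.0 1.0 t 13.6 F [-1.  -0.3  0.3] w 91.2 p [ 459.4 -200.7  328.2] [177.5   1.2  90. ]
shift [ 0.001 -0.119 -0.009] turn -0.001 rows 2.0 1.0 t 13.6 F [-1.  -0.3  0.3] w 91.2 p [ 459.4 -200.7  328.2] [177.5   1.2  90. ]
```

Request:
arm_command([
  [0,0.1,0,0.1,0],
  [0,0.3,0,0.2,0],
])

```text
time_s: 13.77
ee_pos: [461.5, -138.5, 274.5]
ee_rot: [177.6, 1.2, 89.6]
force: [0.2, 0.9, -0.6]
gripper_width: 91.3
```

```bash
python3 -c "
from h import *
tilt(); go(480,270,320,90)"
```

```text
toolz xy (deg) [ 2.35 -1.22] q [-17.8   6.4  96.6  -0.5  74.4 -17.3]
shift [ 0.815  0.036 -0.107] turn -0.008 rows 10.0 1.0 t 13.8 F [ 0.2  0.9 -0.6] w 91.3 p [ 461.5 -138.5  274.5] [177.6   1.2  89.6]
```

Request:
arm_command([
  [0,0.815,0.036,-0.107,0],
  [0,0.815,0.036,-0.107,0],
  [0,0.815,0.036,-0.107,0],
  [0,0.815,0.036,-0.107,0],
  [0,0.815,0.036,-0.107,0],
  [0,0.815,0.036,-0.107,0],
  [0,0.815,0.036,-0.107,0],
  [0,0.815,0.036,-0.107,0],
])

```text
time_s: 14.43
ee_pos: [476.3, 195.3, 310.4]
ee_rot: [177.8, 1.3, 89.6]
force: [1.2, -0.7, -0.3]
gripper_width: 91.1
```

```bash
python3 -c "
from h import *
tilt(); go(480,270,320,90)"
```

```text
toolz xy (deg) [ 2.17 -1.32] q [22.4  9.3 88.1 -2.1 81.1 23.1]
shift [ 0.149  0.007 -0.022] turn -0.01 rows 2.0 1.0 t 14.4 F [ 1.2 -0.7 -0.3] w 91.1 p [476.3 195.3 310.4] [177.8   1.3  89.6]
```

Request:
arm_command([
  [0,0.149,0.007,-0.022,0],
  [0,0.149,0.007,-0.022,0],
  [0,0.149,0.007,-0.022,0],
  [0,0.149,0.007,-0.022,0],
])

```text
time_s: 14.77
ee_pos: [480.1, 270.4, 317.4]
ee_rot: [178.0, 1.5, 89.7]
force: [-0.2, -1.4, -0.3]
gripper_width: 91.5
```

```bash
python3 -c "
from h import *
tilt(); wsnap('w8')
a=cv2.imread('pics/w8.png')[0:250]; cv2.imwrite('pics/w8z.png',cv2.resize(a,(800,391),interpolation=cv2.INTER_CUBIC))"
```

```text
toolz xy (deg) [ 1.97 -1.48] q [29.6 12.9 82.5 -2.3 83.6 30.1]
```

View pics/w8z.png

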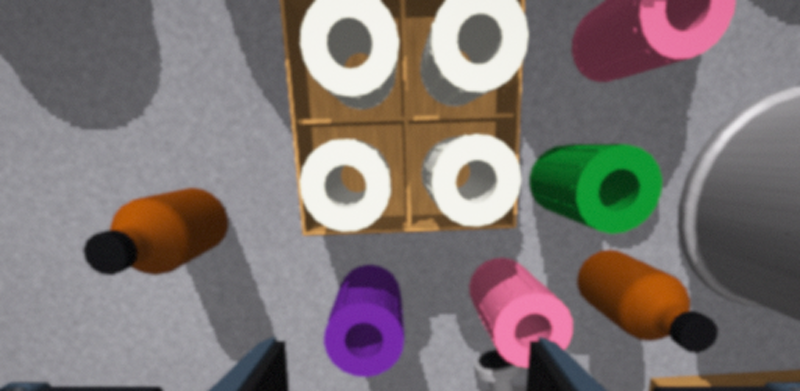

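```bash
python3 -c "
from h import *
C=lw('w8')
for n,x,y in(('f3',345.5,184.5),('f1',474.5,180),('f2',349,43),('f0',479,39),('purple',364,338),('pink',534,327),('green',619,188)):
    print(n,wray(C,x/1.5625,y/1.5625,130 if n[0]=='f' else 127).round(1))
go(442,327,200,135);go(442,327,200,55)"
```

```text
f3 [443.4 329.4 130. ]
f1 [534.8 331.8 130. ]
f2 [449.5 418.8 130. ]
f0 [534.3 421.3 130. ]
purple [452.4 211.4 127. ]
pink [586.9 218.2 127. ]
green [641.1 325.2 127. ]
shift [ 0.121 -0.085  0.23 ] turn -1.01 rows 4.0 7.0 t 14.8 F [ 0.5 -0.1 -0.8] w 91.7 p [480.  269.2 317.8] [178.    1.5  89.6]
shift [ 0.121 -0.085  0.23 ] turn 0.768 rows 4.0 5.0 t 14.8 F [ 0.5 -0.1 -0.8] w 91.7 p [480.  269.2 317.8] [178.    1.5  89.6]
```

Request:
arm_command([
  [0,0.12,-0.083,0.1,0.768],
  [0,0.12,-0.083,0.23,0.768],
  [0,0.12,-0.083,0.23,0.768],
  [0,0.12,-0.083,0.23,0.768],
  [0,0.12,-0.083,0.23,0.768],
  [0,0.12,-0.083,0.23,0.768],
  [0,0.12,-0.083,0.23,0.768],
  [0,0.12,-0.083,0.23,0.768],
])

```text
time_s: 15.48
ee_pos: [443.9, 325.4, 200.5]
ee_rot: [177.5, 0.0, 55.0]
force: [-0.1, 0.1, 0.7]
gripper_width: 91.4
```

```bash
python3 -c "
from h import *
tilt(); go(443,328.5,93,55)"
```

```text
toolz xy (deg) [ 2.05 -1.46] q [36.5 16.2 94.7 -2.6 68.3 72.4]
shift [ 0.004 -0.014  0.215] turn 0.001 rows 3.0 1.0 t 15.5 F [-0.1  0.1  0.7] w 91.4 p [443.9 325.4 200.5] [177.5   0.   55. ]
```

Request:
arm_command([
  [0,0.004,-0.014,0.06,0],
  [0,0.004,-0.014,0.12,0],
  [0,0.004,-0.014,0.17,0],
  [0,0.004,-0.014,0.205,0],
  [0,0.004,-0.014,0.215,0],
  [0,0.004,-0.014,0.215,0],
  [0,0.004,-0.014,0.215,0],
])

```text
time_s: 16.07
ee_pos: [444.1, 328.5, 94.1]
ee_rot: [177.4, -0.1, 55.0]
force: [-0.6, 0.1, 0.1]
gripper_width: 91.2
```

```bash
python3 -c "
from h import *
tilt(); go(443,328.5,93,55);wsnap('w9')"
```

```text
toolz xy (deg) [ 2.16 -1.39] q [ 36.8  21.9 103.2  -3.   54.1  73.4]
shift [-0.001 -0.002  0.002] turn 0.001 rows 1.0 1.0 t 16.1 F [-0.6  0.1  0.1] w 91.2 p [444.1 328.5  94.1] [ 1.774e+02 -1.000e-01  5.500e+01]
```

View pics/w9.png

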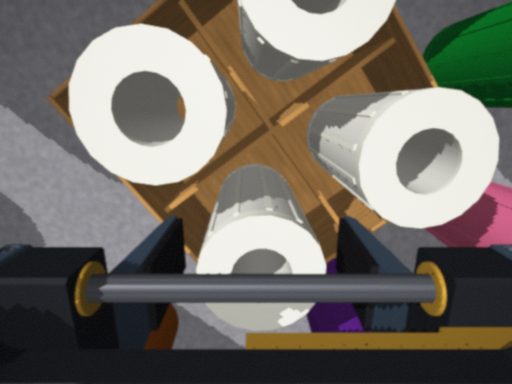

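Request:
arm_command([
  [1,0,0,0,0],
  [1,0,0,0,0],
  [1,0,0,0,0],
  [1,0,0,0,0],
  [1,0,0,0,0],
  [1,0,0,0,0],
], squeeze=35)

```text
time_s: 16.62
ee_pos: [444.4, 329.0, 94.9]
ee_rot: [177.4, -0.2, 55.0]
force: [-0.6, 0.7, 2.8]
gripper_width: 63.2
```

```bash
python3 -c "
from h import *
tilt(); go(443,328.5,310,55)"
```

```text
toolz xy (deg) [ 2.22 -1.31] q [ 36.8  21.8 103.2  -2.9  54.1  73.4]
shift [-0.001  0.018 -0.43 ] turn 0.001 rows 6.0 1.0 t 16.6 F [-0.6  0.7  2.8] w 63.2 p [444.4 329.   94.9] [177.4  -0.2  55. ]
```

Request:
arm_command([
  [1,0,0.003,-0.06,0],
  [1,0,0.006,-0.14,0],
  [1,0,0.009,-0.22,0],
  [1,0,0.013,-0.3,0],
  [1,0,0.015,-0.37,0],
  [1,0,0.018,-0.43,0],
  [1,0,0.018,-0.43,0],
  [1,0,0.018,-0.43,0],
])

```text
time_s: 17.28
ee_pos: [443.8, 329.1, 311.5]
ee_rot: [177.4, -0.4, 55.1]
force: [0.1, 0.4, -2.1]
gripper_width: 62.9
```

```bash
python3 -c "
from h import *
tilt(); go(576.7,-34.3,310,56.7)"
```

```text
toolz xy (deg) [ 2.37 -1.21] q [36.8 13.1 83.1 -2.4 82.6 72.1]
shift [-0.444  0.633  0.029] turn -0.037 rows 10.0 1.0 t 17.3 F [ 0.1  0.4 -2.1] w 62.9 p [443.8 329.1 311.5] [177.4  -0.4  55.1]
```

Request:
arm_command([
  [1,-0.1,0.15,0.005,0],
  [1,-0.444,0.633,0.029,-0.037],
  [1,-0.444,0.633,0.029,-0.037],
  [1,-0.444,0.633,0.029,-0.037],
  [1,-0.444,0.633,0.029,-0.037],
  [1,-0.444,0.633,0.029,-0.037],
  [1,-0.444,0.633,0.029,-0.037],
  [1,-0.444,0.633,0.029,-0.037],
])

```text
time_s: 17.95
ee_pos: [557.3, 13.8, 307.6]
ee_rot: [177.6, -0.1, 56.7]
force: [0.2, -0.2, -1.4]
gripper_width: 63.1
```

```bash
python3 -c "
from h import *
tilt(); go(576.7,-34.3,260,56.7)"
```

```text
toolz xy (deg) [ 2.09 -1.21] q [ 1.  13.1 83.6 -1.3 81.2 34.5]
shift [-0.059  0.081  0.099] turn 0.0 rows 2.0 1.0 t 17.9 F [ 0.2 -0.2 -1.4] w 63.1 p [557.3  13.8 307.6] [ 1.776e+02 -1.000e-01  5.670e+01]
```

```bash
python3 -c "
from h import *
tilt(); go(573.6,-32.5,210,56.7)"
```

```text
toolz xy (deg) [ 2.09 -1.21] q [ 1.  13.1 83.6 -1.3 81.2 34.5]
shift [-0.06   0.07   0.198] turn 0.0 rows 3.0 1.0 t 17.9 F [ 0.2 -0.2 -1.4] w 63.1 p [557.3  13.8 307.6] [ 1.776e+02 -1.000e-01  5.670e+01]
```

Request:
arm_command([
  [1,-0.06,0.07,0.02,0],
  [1,-0.06,0.07,0.05,0],
  [1,-0.06,0.07,0.12,0],
  [1,-0.06,0.07,0.198,0],
  [1,-0.06,0.07,0.198,0],
  [1,-0.06,0.07,0.198,0],
  [1,-0.06,0.07,0.198,0],
])

```text
time_s: 18.53
ee_pos: [574.4, -32.4, 210.9]
ee_rot: [177.5, -0.2, 56.7]
force: [0.5, -0.2, -0.6]
gripper_width: 62.7
```

```bash
python3 -c "
from h import *
tilt(); go(573.6,-32.5,160,56.7);wsnap('w10'); snap('scene','s10')"
```

```text
toolz xy (deg) [ 2.15 -1.21] q [-3.7 17.3 91.6 -1.1 68.9 29.9]
shift [-0.001 -0.005  0.102] turn 0.001 rows 2.0 1.0 t 18.5 F [ 0.5 -0.2 -0.6] w 62.7 p [574.4 -32.4 210.9] [177.5  -0.2  56.7]
```

View pics/w10.png

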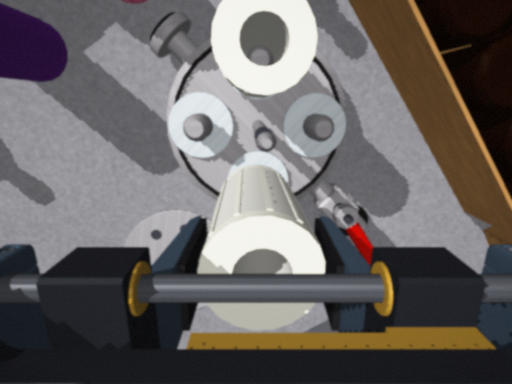

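View pics/s10.png

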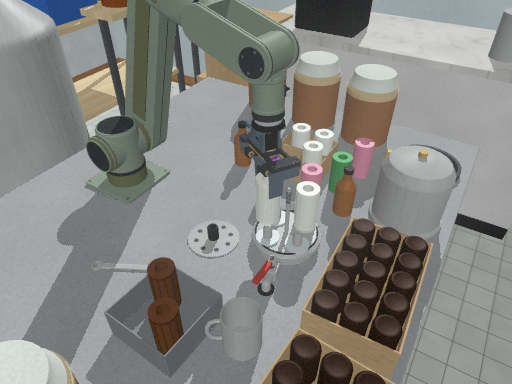

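Request:
arm_command([
  [1,0,-0.001,0.02,0],
  [1,0,-0.002,0.04,0],
  [1,0,-0.003,0.06,0],
  [1,0,-0.003,0.08,0],
  [1,0,-0.004,0.1,0],
  [1,0,-0.004,0.1,0],
])

```text
time_s: 19.13
ee_pos: [575.9, -32.9, 160.3]
ee_rot: [177.3, -0.2, 56.8]
force: [2.6, -2.6, -2.9]
gripper_width: 63.1
```

```bash
python3 -c "
from h import *
tilt(); go(574.2,-32.8,139,56.7)"
```

```text
toolz xy (deg) [ 2.34 -1.31] q [-3.7 19.5 96.1 -1.3 62.  30.1]
shift [-0.002 -0.005  0.042] turn 0.002 rows 1.0 1.0 t 19.1 F [ 2.6 -2.6 -2.9] w 63.1 p [575.9 -32.9 160.3] [177.3  -0.2  56.8]
```

Request:
arm_command([
  [1,0,-0.001,0.01,0],
  [1,0,-0.001,0.02,0],
  [1,0,-0.002,0.03,0],
  [1,0,-0.002,0.036,0],
  [1,0,-0.002,0.04,0],
  [1,0,-0.002,0.046,0],
  [1,0,-0.002,0.046,0],
])

```text
time_s: 19.72
ee_pos: [576.3, -33.7, 142.0]
ee_rot: [177.1, -0.2, 56.8]
force: [-6.2, -3.3, 24.9]
gripper_width: 63.2
```

```bash
python3 -c "
from h import *
tilt(); go(574.2,-32.8,139,56.7)"
```

```text
toolz xy (deg) [ 2.5 -1.4] q [-3.8 20.3 97.6 -1.4 59.4 30.1]
shift [-0.001 -0.005  0.006] turn 0.002 rows 1.0 1.0 t 19.7 F [-6.2 -3.3 24.9] w 63.2 p [576.3 -33.7 142. ] [177.1  -0.2  56.8]
```

Request:
arm_command([
  [0,0,0,0,0],
  [0,0,0,0,0],
  [0,0,0,0,0],
  [0,0,0,-0.05,0],
  [0,0,0,-0.12,0],
  [0,0,0,-0.2,0],
  [0,0,0,-0.24,0],
  [0,0,0,-0.24,0],
])

```text
time_s: 20.38
ee_pos: [573.1, -30.5, 266.7]
ee_rot: [176.7, -0.5, 56.8]
force: [0.7, -0.6, 0.2]
gripper_width: 91.3
```

```bash
python3 -c "
from h import *
tilt(); wsnap('w11'); go(534.6,331.5,260,135)"
```

```text
toolz xy (deg) [ 3.   -1.39] q [-3.5 15.  86.9 -1.3 75.1 30. ]
shift [ 0.565 -0.459 -0.014] turn -1.738 rows 9.0 11.0 t 20.4 F [ 0.   0.6 -0.3] w 91.0 p [571.9 -30.5 263.7] [177.   -0.3  56.8]
```

View pics/w11.png

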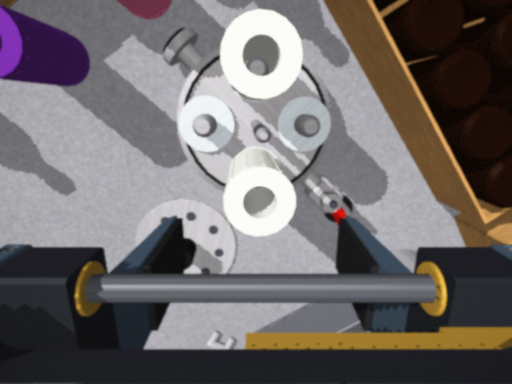

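Request:
arm_command([
  [0,0.565,-0.459,-0.014,-0.87],
  [0,0.565,-0.459,-0.014,-0.87],
  [0,0.565,-0.459,-0.014,-0.87],
  [0,0.565,-0.459,-0.014,-0.87],
  [0,0.565,-0.459,-0.014,-0.87],
  [0,0.565,-0.459,-0.014,-0.87],
  [0,0.565,-0.459,-0.014,-0.87],
  [0,0.565,-0.459,-0.014,-0.87],
])

```text
time_s: 21.1
ee_pos: [535.9, 302.5, 257.5]
ee_rot: [177.7, 1.8, 95.9]
force: [1.6, -0.5, 1.1]
gripper_width: 91.2
```

```bash
python3 -c "
from h import *
tilt(); go(534.6,331.5,220,135)"
```

```text
toolz xy (deg) [ 2.45 -1.51] q [29.7 20.  80.9 -2.6 77.7 24.3]
shift [0.06  0.    0.073] turn -0.868 rows 2.0 6.0 t 21.1 F [ 1.6 -0.5  1.1] w 91.2 p [535.9 302.5 257.5] [177.7   1.8  95.9]
```

Request:
arm_command([
  [0,0.06,0,0.073,-0.868],
  [0,0.06,0,0.073,-0.868],
  [0,0.06,0,0.073,-0.868],
  [0,0.06,0,0.073,-0.868],
  [0,0.06,0,0.073,-0.868],
  [0,0.06,0,0.073,-0.868],
  [0,0.06,0,0.073,-0.868],
  [0,0.06,0,0.073,-0.868],
])

```text
time_s: 21.77
ee_pos: [533.5, 331.0, 217.9]
ee_rot: [179.6, 2.7, 134.9]
force: [-0.5, 0.7, 0.3]
gripper_width: 91.5
```

```bash
python3 -c "
from h import *
tilt(); go(534.6,331.5,93,135); wsnap('w12')"
```

```text
toolz xy (deg) [ 2.24 -1.62] q [ 32.1  22.5  82.8  -2.7  73.7 -12.1]
shift [0.011 0.    0.25 ] turn -0.002 rows 3.0 1.0 t 21.8 F [-0.5  0.7  0.3] w 91.5 p [533.5 331.  217.9] [179.6   2.7 134.9]
```

View pics/w12.png

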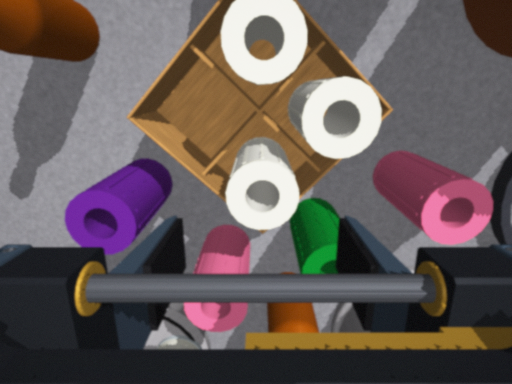

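```bash
python3 -c "
from h import *
C=lw('w12')
for u,v in((262.5,191),(341,117.5),(264,38)): print(wray(C,u,v,130).round(1))"
```

```text
[532.6 335.1 130. ]
[533.2 422.4 130. ]
[449.7 419.3 130. ]
```

Request:
arm_command([
  [0,0.006,0,0.06,0],
  [0,0.009,0.001,0.12,0],
  [0,0.012,0.001,0.19,0],
  [0,0.014,0.001,0.235,0],
  [0,0.014,0.001,0.25,0],
  [0,0.014,0.001,0.25,0],
  [0,0.014,0.001,0.25,0],
])

```text
time_s: 22.4
ee_pos: [534.7, 333.1, 93.8]
ee_rot: [179.5, 2.8, 134.9]
force: [-0.5, 0.6, 0.2]
gripper_width: 91.2
```

```bash
python3 -c "
from h import *
tilt(); go(533.8,333,93,135); wsnap('w13')"
```

```text
toolz xy (deg) [ 2.33 -1.57] q [ 32.2  27.9  92.7  -3.   58.3 -11.1]
shift [ 0.001 -0.001  0.002] turn -0.003 rows 1.0 1.0 t 22.4 F [-0.5  0.6  0.2] w 91.2 p [534.7 333.1  93.8] [179.5   2.8 134.9]
```

View pics/w13.png

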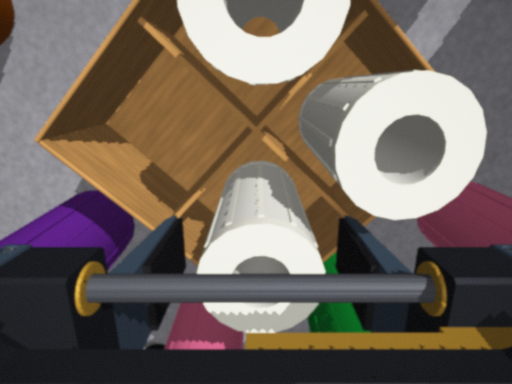

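Request:
arm_command([
  [1,0,0,0,0],
  [1,0,0,0,0],
  [1,0,0,0,0],
  [1,0,0,0,0],
  [1,0,0,0,0],
  [1,0,0,0,0],
], squeeze=35)

```text
time_s: 22.95
ee_pos: [535.3, 333.5, 95.4]
ee_rot: [179.3, 2.8, 134.9]
force: [-1.0, -0.1, 2.8]
gripper_width: 62.2
```

```bash
python3 -c "
from h import *
tilt(); go(534,333,310,135)"
```

```text
toolz xy (deg) [ 2.47 -1.49] q [ 32.3  27.8  92.6  -3.   58.3 -11.1]
shift [-0.02   0.003 -0.429] turn -0.002 rows 6.0 1.0 t 22.9 F [-1.  -0.1  2.8] w 62.2 p [535.3 333.5  95.4] [179.3   2.8 134.9]
```

Request:
arm_command([
  [1,-0.003,0,-0.06,0],
  [1,-0.006,0,-0.14,0],
  [1,-0.01,0,-0.22,0],
  [1,-0.014,0,-0.3,0],
  [1,-0.018,0.003,-0.37,0],
  [1,-0.02,0.003,-0.43,0],
  [1,-0.02,0.003,-0.43,0],
  [1,-0.02,0.003,-0.43,0],
])

```text
time_s: 23.62
ee_pos: [534.6, 333.4, 312.4]
ee_rot: [179.1, 2.8, 134.9]
force: [-0.3, -0.1, -1.5]
gripper_width: 62.3
```

```bash
python3 -c "
from h import *
tilt(); go(655.5,-15.5,310,146.7)"
```

```text
toolz xy (deg) [ 2.65 -1.37] q [ 32.3  20.4  72.7  -2.6  85.4 -12.5]
shift [-0.664 -0.322  0.033] turn -0.263 rows 9.0 2.0 t 23.6 F [-0.3 -0.1 -1.5] w 62.3 p [534.6 333.4 312.4] [179.1   2.8 134.9]
```

Request:
arm_command([
  [1,-0.15,-0.075,0.005,-0.1],
  [1,-0.66,-0.322,0.03,-0.263],
  [1,-0.66,-0.322,0.03,-0.263],
  [1,-0.66,-0.322,0.03,-0.263],
  [1,-0.66,-0.322,0.03,-0.263],
  [1,-0.66,-0.322,0.03,-0.263],
  [1,-0.66,-0.322,0.03,-0.263],
  [1,-0.66,-0.322,0.03,-0.263],
])

```text
time_s: 24.28
ee_pos: [641.4, 17.9, 308.4]
ee_rot: [179.8, 2.7, 146.7]
force: [1.0, 0.7, -1.6]
gripper_width: 62.3
```

```bash
python3 -c "
from h import *
tilt(); go(658.5,-17,205,146.7)"
```

```text
toolz xy (deg) [ 2.37 -1.37] q [  1.3  21.1  72.1  -1.4  84.4 -55.3]
shift [-0.057 -0.04   0.21 ] turn 0.001 rows 3.0 1.0 t 24.3 F [ 1.   0.7 -1.6] w 62.3 p [641.4  17.9 308.4] [179.8   2.7 146.7]
```

Request:
arm_command([
  [1,-0.06,-0.04,0.01,0],
  [1,-0.066,-0.04,0.02,0],
  [1,-0.064,-0.04,0.06,0],
  [1,-0.062,-0.04,0.13,0],
  [1,-0.057,-0.04,0.19,0],
  [1,-0.057,-0.04,0.205,0],
  [1,-0.057,-0.04,0.205,0],
  [1,-0.057,-0.04,0.205,0],
])

```text
time_s: 24.95
ee_pos: [658.6, -16.6, 207.1]
ee_rot: [179.9, 2.7, 146.8]
force: [0.3, -0.2, -0.9]
gripper_width: 62.4
```

```bash
python3 -c "
from h import *
tilt(); go(658.5,-17,165,146.7); wsnap('w14')"
```

```text
toolz xy (deg) [ 2.32 -1.36] q [ -1.8  24.9  80.4  -1.4  72.3 -58.2]
shift [ 0.004 -0.001  0.084] turn 0.001 rows 2.0 1.0 t 24.9 F [ 0.3 -0.2 -0.9] w 62.4 p [658.6 -16.6 207.1] [179.9   2.7 146.8]
```

View pics/w14.png

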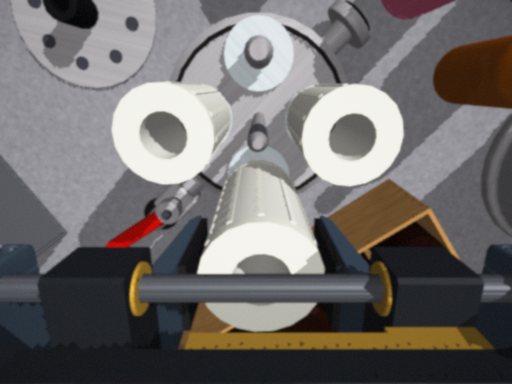

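Request:
arm_command([
  [1,0.001,-0.001,0.02,0],
  [1,0.002,-0.001,0.04,0],
  [1,0.003,-0.001,0.06,0],
  [1,0.004,-0.001,0.08,0],
  [1,0.004,-0.001,0.09,0],
  [1,0.004,-0.001,0.09,0],
])

```text
time_s: 25.5
ee_pos: [658.3, -17.0, 161.4]
ee_rot: [179.9, 2.7, 146.8]
force: [-0.4, -0.8, -0.3]
gripper_width: 62.4
```

```bash
python3 -c "
from h import *
tilt(); go(658.5,-17,139,146.7)"
```

```text
toolz xy (deg) [ 2.28 -1.36] q [ -1.8  26.6  84.4  -1.4  66.7 -58. ]
shift [0.002 0.    0.045] turn 0.001 rows 1.0 1.0 t 25.5 F [-0.4 -0.8 -0.3] w 62.4 p [658.3 -17.  161.4] [179.9   2.7 146.8]
```

Request:
arm_command([
  [1,0,0,0.01,0],
  [1,0.001,0,0.02,0],
  [1,0.001,0,0.03,0],
  [1,0.002,0,0.038,0],
  [1,0.002,0,0.044,0],
  [1,0.002,0,0.05,0],
  [1,0.002,0,0.05,0],
])

```text
time_s: 26.08
ee_pos: [659.2, -18.1, 142.2]
ee_rot: [179.8, 3.0, 146.7]
force: [-7.9, -1.6, 23.6]
gripper_width: 62.3
```

```bash
python3 -c "
from h import *
tilt(); go(658.5,-17,139,146.7)"
```

```text
toolz xy (deg) [ 2.57 -1.49] q [ -1.9  27.3  86.1  -1.6  64.  -58. ]
shift [0.003 0.001 0.006] turn 0.001 rows 1.0 1.0 t 26.1 F [-7.9 -1.6 23.6] w 62.3 p [659.2 -18.1 142.2] [179.8   3.  146.7]
```

Home. Release with relief first.

Request:
arm_command([
  [0,0,0,0,0],
  [0,0,0,0,0],
  [0,0,0,0,0],
  [0,0,0,-0.05,0],
  [0,0,0,-0.13,0],
  [0,0,0,-0.2,0],
  [0,0,0,-0.23,0],
  [0,0,0,-0.23,0],
])

```text
time_s: 26.75
ee_pos: [656.1, -15.0, 261.4]
ee_rot: [179.6, 3.4, 146.7]
force: [0.6, -0.0, -0.1]
gripper_width: 91.0
```

```bash
python3 -c "
from h import *
tilt(); wsnap('w15'); go(449.7,419,260,135)"
```

```text
toolz xy (deg) [ 3.05 -1.5 ] q [ -1.6  22.9  76.   -1.4  78.1 -58.1]
shift [ 0.818  0.501 -0.046] turn 0.261 rows 12.0 2.0 t 26.8 F [ 0.2  0.7 -1. ] w 91.6 p [654.8 -15.  258.4] [179.7   3.1 146.8]
```

View pics/w15.png

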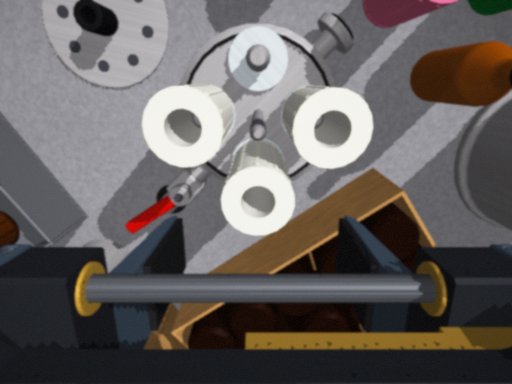

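Request:
arm_command([
  [0,0.818,0.501,-0.046,0.261],
  [0,0.818,0.501,-0.046,0.261],
  [0,0.818,0.501,-0.046,0.261],
  [0,0.818,0.501,-0.046,0.261],
  [0,0.818,0.501,-0.046,0.261],
  [0,0.818,0.501,-0.046,0.261],
  [0,0.818,0.501,-0.046,0.261],
  [0,0.818,0.501,-0.046,0.261],
])

```text
time_s: 27.47
ee_pos: [510.1, 287.0, 256.3]
ee_rot: [179.4, 2.9, 135.0]
force: [0.5, 0.1, -0.1]
gripper_width: 90.9
```

```bash
python3 -c "
from h import *
tilt(); go(449.7,419,220,135)"
```

```text
toolz xy (deg) [ 2.52 -1.62] q [ 29.8  17.2  85.1  -2.7  76.3 -14.6]
shift [0.275 0.1   0.06 ] turn -0.0 rows 4.0 1.0 t 27.5 F [ 0.5  0.1 -0.1] w 90.9 p [510.1 287.  256.3] [179.4   2.9 135. ]
```

Request:
arm_command([
  [0,0.275,0.1,0.02,0],
  [0,0.275,0.1,0.06,0],
  [0,0.275,0.1,0.06,0],
  [0,0.275,0.1,0.06,0],
  [0,0.275,0.1,0.06,0],
  [0,0.275,0.1,0.06,0],
  [0,0.275,0.1,0.06,0],
])

```text
time_s: 28.05
ee_pos: [449.5, 417.8, 218.3]
ee_rot: [179.5, 3.0, 135.0]
force: [-0.2, -0.6, -0.0]
gripper_width: 91.4
```

```bash
python3 -c "
from h import *
tilt(); go(449.7,419,93,135); wsnap('w16')"
```

```text
toolz xy (deg) [ 2.42 -1.78] q [43.4 21.4 84.4 -3.1 73.7 -0.7]
shift [ 0.015 -0.     0.25 ] turn 0.0 rows 4.0 1.0 t 28.1 F [-0.2 -0.6 -0. ] w 91.4 p [449.5 417.8 218.3] [179.5   3.  135. ]
```

View pics/w16.png

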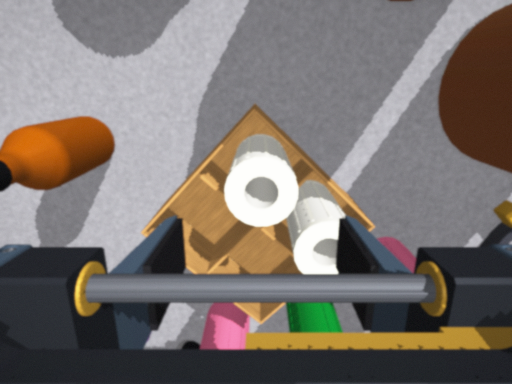

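```bash
python3 -c "
from h import *
C=lw('w16')
print(wray(C,261.5,189,130).round(1)); go(449,420.5,93,135)"
```

```text
[447.1 422.3 130. ]
shift [0.019 0.    0.251] turn -0.001 rows 4.0 1.0 t 28.1 F [-0.3  0.7 -0. ] w 91.2 p [450.1 417.5 219. ] [179.5   3.  135. ]
```

Request:
arm_command([
  [0,0.008,0,0.06,0],
  [0,0.013,0,0.12,0],
  [0,0.017,0,0.19,0],
  [0,0.019,0,0.235,0],
  [0,0.019,0,0.25,0],
  [0,0.019,0,0.25,0],
  [0,0.019,0,0.25,0],
])

```text
time_s: 28.68
ee_pos: [449.9, 420.3, 94.9]
ee_rot: [179.4, 3.0, 134.9]
force: [-0.1, -0.1, 0.2]
gripper_width: 91.0
```

```bash
python3 -c "
from h import *
tilt(); wsnap('w17')"
```

```text
toolz xy (deg) [ 2.55 -1.66] q [43.6 26.9 94.3 -3.5 58.1  0.5]
```

View pics/w17.png

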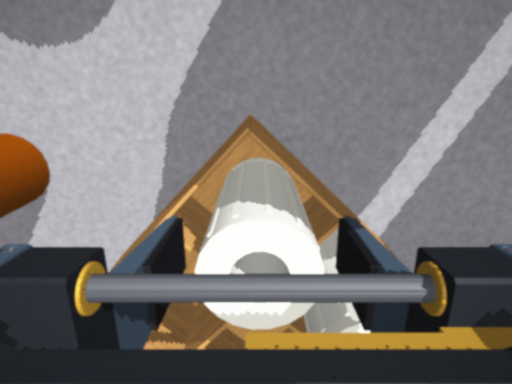

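Request:
arm_command([
  [1,0,0,0,0],
  [1,0,0,0,0],
  [1,0,0,0,0],
  [1,0,0,0,0],
  [1,0,0,0,0],
  [1,0,0,0,0],
], squeeze=35)

```text
time_s: 29.23
ee_pos: [450.3, 421.0, 96.2]
ee_rot: [179.2, 3.0, 134.9]
force: [0.1, -0.5, 4.0]
gripper_width: 62.7
```

```bash
python3 -c "
from h import *
tilt(); go(449.5,420,310,135)"
```

```text
toolz xy (deg) [ 2.65 -1.55] q [43.6 26.9 94.2 -3.5 58.1  0.5]
shift [-0.023  0.003 -0.427] turn -0.002 rows 6.0 1.0 t 29.2 F [ 0.1 -0.5  4. ] w 62.7 p [450.3 421.   96.2] [179.2   3.  134.9]
```

Request:
arm_command([
  [1,-0.003,0,-0.06,0],
  [1,-0.006,0,-0.14,0],
  [1,-0.01,0,-0.22,0],
  [1,-0.015,0.002,-0.3,0],
  [1,-0.02,0.003,-0.37,0],
  [1,-0.023,0.003,-0.43,0],
  [1,-0.023,0.003,-0.43,0],
  [1,-0.023,0.003,-0.43,0],
])

```text
time_s: 29.9
ee_pos: [449.9, 420.2, 313.1]
ee_rot: [179.0, 3.0, 134.9]
force: [-1.5, 0.1, -1.4]
gripper_width: 62.5
```

```bash
python3 -c "
from h import *
tilt(); go(559.7,47.9,312,146.7)"
```

```text
toolz xy (deg) [ 2.8  -1.41] q [43.6 19.2 74.3 -3.  85.4 -1.1]
shift [-0.682 -0.37   0.031] turn -0.263 rows 10.0 2.0 t 29.9 F [-1.5  0.1 -1.4] w 62.5 p [449.9 420.2 313.1] [179.    3.  134.9]
```

Request:
arm_command([
  [1,-0.15,-0.08,0.005,-0.1],
  [1,-0.682,-0.37,0.028,-0.263],
  [1,-0.682,-0.37,0.028,-0.263],
  [1,-0.682,-0.37,0.028,-0.263],
  [1,-0.682,-0.37,0.028,-0.263],
  [1,-0.682,-0.37,0.028,-0.263],
  [1,-0.682,-0.37,0.028,-0.263],
  [1,-0.682,-0.37,0.028,-0.263],
])

```text
time_s: 30.57
ee_pos: [543.1, 99.8, 310.9]
ee_rot: [179.8, 2.9, 146.8]
force: [1.2, 0.0, -1.7]
gripper_width: 62.9
```

```bash
python3 -c "
from h import *
tilt(); go(559.3,48.2,206,146.7)"
```

```text
toolz xy (deg) [ 2.53 -1.45] q [ 10.4  12.4  84.   -1.9  81.3 -46.1]
shift [-0.073 -0.069  0.214] turn 0.001 rows 3.0 1.0 t 30.6 F [ 1.2  0.  -1.7] w 62.9 p [543.1  99.8 310.9] [179.8   2.9 146.8]
```

Request:
arm_command([
  [1,-0.083,-0.069,0.005,0],
  [1,-0.083,-0.069,0.02,0],
  [1,-0.081,-0.069,0.06,0],
  [1,-0.078,-0.069,0.13,0],
  [1,-0.073,-0.069,0.19,0],
  [1,-0.073,-0.069,0.21,0],
  [1,-0.073,-0.069,0.21,0],
  [1,-0.073,-0.069,0.21,0],
])

```text
time_s: 31.23
ee_pos: [559.3, 48.4, 207.4]
ee_rot: [179.9, 2.9, 146.8]
force: [0.0, -0.2, -0.9]
gripper_width: 62.5
```

```bash
python3 -c "
from h import *
tilt(); go(559.5,48,165,146.7); wsnap('w18')"
```

```text
toolz xy (deg) [ 2.46 -1.46] q [  4.8  16.1  93.8  -1.8  67.7 -51.4]
shift [ 0.003 -0.001  0.085] turn 0.002 rows 2.0 1.0 t 31.2 F [ 0.  -0.2 -0.9] w 62.5 p [559.3  48.4 207.4] [179.9   2.9 146.8]
```

View pics/w18.png

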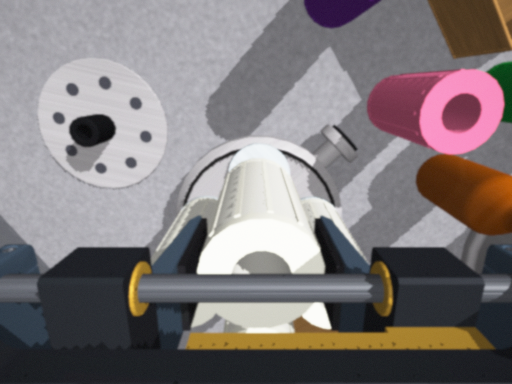

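Request:
arm_command([
  [1,0.001,-0.001,0.02,0],
  [1,0.002,-0.001,0.04,0],
  [1,0.003,-0.001,0.06,0],
  [1,0.004,-0.001,0.08,0],
  [1,0.004,-0.001,0.09,0],
  [1,0.004,-0.001,0.09,0],
])

```text
time_s: 31.78
ee_pos: [559.2, 47.9, 161.8]
ee_rot: [179.9, 2.8, 146.8]
force: [-0.3, 0.1, -1.4]
gripper_width: 62.7
```

```bash
python3 -c "
from h import *
tilt(); go(559.5,48,139,146.7)"
```

```text
toolz xy (deg) [ 2.43 -1.46] q [  4.7  18.1  97.9  -1.9  61.7 -51.2]
shift [0.002 0.    0.046] turn 0.002 rows 1.0 1.0 t 31.8 F [-0.3  0.1 -1.4] w 62.7 p [559.2  47.9 161.8] [179.9   2.8 146.8]
```

Request:
arm_command([
  [1,0,0,0.01,0],
  [1,0.001,0,0.02,0],
  [1,0.001,0,0.03,0],
  [1,0.002,0,0.038,0],
  [1,0.002,0,0.044,0],
  [1,0.002,0,0.05,0],
  [1,0.002,0,0.05,0],
])

```text
time_s: 32.37
ee_pos: [560.1, 46.3, 142.6]
ee_rot: [179.9, 3.2, 146.8]
force: [-9.5, -4.5, 30.2]
gripper_width: 62.2
```

```bash
python3 -c "
from h import *
tilt(); go(559.5,48,139,146.7)"
```

```text
toolz xy (deg) [ 2.69 -1.64] q [  4.7  19.1  99.6  -2.2  58.8 -51.1]
shift [0.003 0.002 0.007] turn 0.002 rows 1.0 1.0 t 32.4 F [-9.5 -4.5 30.2] w 62.2 p [560.1  46.3 142.6] [179.9   3.2 146.8]
```

Request:
arm_command([
  [0,0,0,0,0],
  [0,0,0,0,0],
  [0,0,0,0,0],
  [0,0,0,-0.05,0],
  [0,0,0,-0.13,0],
  [0,0,0,-0.2,0],
  [0,0,0,-0.23,0],
  [0,0,0,-0.23,0],
])

```text
time_s: 33.03
ee_pos: [556.8, 50.0, 261.1]
ee_rot: [179.6, 3.5, 146.8]
force: [0.1, 0.3, 0.1]
gripper_width: 91.2
```

```bash
python3 -c "
from h import *
tilt(); wsnap('w19');snap('scene','s19'); go(424,-150,300,90)"
```

```text
toolz xy (deg) [ 3.13 -1.59] q [  5.1  13.8  89.3  -1.9  73.9 -51.3]
shift [-0.005 -0.477 -0.088] turn 1.262 rows 6.0 8.0 t 33.1 F [ 0.6 -0.2 -0.1] w 91.4 p [554.5  49.7 256.5] [179.9   3.1 146.8]
```

View pics/w19.png

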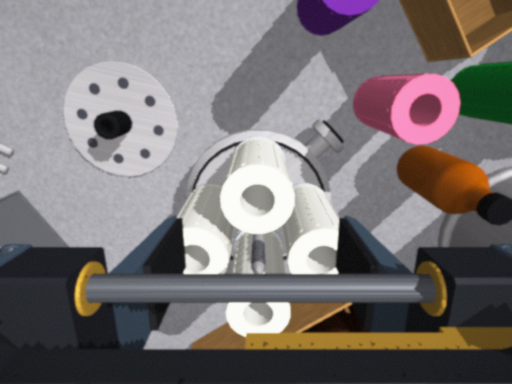

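View pics/s19.png

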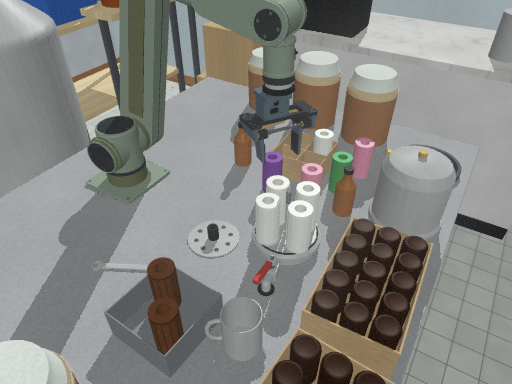

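```bash
python3 -c "
from h import *
tilt(); go(474,-112,260,146.7)"
```

```text
toolz xy (deg) [ 2.64 -1.64] q [  5.1  14.   89.7  -1.9  73.9 -51.2]
shift [-0.043 -0.359 -0.005] turn 0.002 rows 5.0 1.0 t 33.1 F [ 0.6 -0.2 -0.1] w 91.4 p [554.5  49.7 256.5] [179.9   3.1 146.8]
```

Request:
arm_command([
  [0,-0.043,-0.359,-0.005,0],
  [0,-0.043,-0.359,-0.005,0],
  [0,-0.043,-0.359,-0.005,0],
  [0,-0.043,-0.359,-0.005,0],
  [0,-0.043,-0.359,-0.005,0],
  [0,-0.043,-0.359,-0.005,0],
  [0,-0.043,-0.359,-0.005,0],
  [0,-0.043,-0.359,-0.005,0],
])

```text
time_s: 33.8
ee_pos: [474.0, -111.5, 258.5]
ee_rot: [179.9, 3.0, 146.8]
force: [-0.2, 0.0, -0.2]
gripper_width: 91.1
```

```bash
python3 -c "
from h import *
tilt(); wsnap('w20')"
```

```text
toolz xy (deg) [ 2.5  -1.56] q [-14.    7.3  98.   -1.   72.  -70.5]
```

View pics/w20.png

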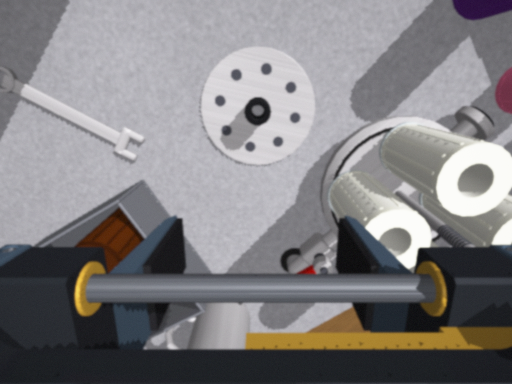

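```bash
python3 -c "
from h import *
C=lw('w20'); print(wray(C,257.5,110,46),wray(C,258.5,105.5,4)); go(424,-79,100,146.7)"
```

```text
[421.21596526 -80.85268103  46.        ] [419.70391411 -78.69892166   4.        ]
shift [ 0.136 -0.001  0.311] turn 0.004 rows 5.0 1.0 t 33.9 F [-0.2 -0.2  0.3] w 91.4 p [ 474.3 -111.2  258.7] [179.9   3.  146.9]
```

```bash
python3 -c "
from h import *
go(422.5,-80.5,90,146.7)"
```

```text
shift [ 0.138 -0.006  0.331] turn 0.004 rows 5.0 1.0 t 33.9 F [-0.2 -0.2  0.3] w 91.4 p [ 474.3 -111.2  258.7] [179.9   3.  146.9]
```

Request:
arm_command([
  [0,0.138,-0.006,0.06,0],
  [0,0.138,-0.006,0.14,0],
  [0,0.138,-0.006,0.22,0],
  [0,0.138,-0.006,0.3,0],
  [0,0.138,-0.006,0.331,0],
  [0,0.138,-0.006,0.331,0],
  [0,0.138,-0.006,0.331,0],
])

```text
time_s: 34.43
ee_pos: [421.9, -79.6, 89.0]
ee_rot: [-180.0, 2.8, 147.0]
force: [0.9, 0.2, 0.3]
gripper_width: 91.1
```

```bash
python3 -c "
from h import *
tilt(); wsnap('w21'); go(422.5,-80.5,13,146.7)"
```

```text
toolz xy (deg) [ 2.33 -1.52] q [-11.4  11.6 120.   -1.4  45.8 -67.4]
shift [ 0.009 -0.002  0.155] turn 0.006 rows 2.0 1.0 t 34.5 F [0.4 0.4 0.4] w 90.9 p [423.5 -80.1  90.6] [179.9   3.  147. ]
```

View pics/w21.png

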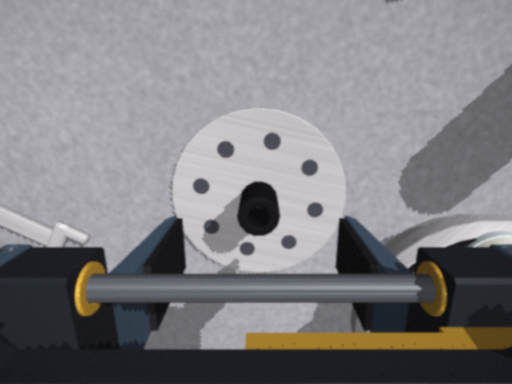

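```bash
python3 -c "
from h import *
C=lw('w21'); print(wray(C,258.5,214,46),wray(C,259.5,189,4))"
```

```text
[420.09509239 -80.17826903  46.        ] [416.13307577 -76.88037933   4.        ]
```

```bash
python3 -c "
from h import *
C=lw('w21'); print(wray(C,259.5,198.5,4))
C=lw('w21'); print(wray(C,258.5,211.5,46))
go(421,-80.5,13,146.9)"
```

```text
[423.2922221  -81.54365511   4.        ]
[418.45945754 -79.11038365  46.        ]
shift [ 0.012 -0.004  0.155] turn 0.001 rows 2.0 1.0 t 34.5 F [0.4 0.4 0.4] w 90.9 p [423.5 -80.1  90.6] [179.9   3.  147. ]
```

Request:
arm_command([
  [0,0.004,-0.004,0.05,0],
  [0,0.007,-0.004,0.1,0],
  [0,0.01,-0.004,0.135,0],
  [0,0.011,-0.004,0.153,0],
  [0,0.011,-0.004,0.155,0],
  [0,0.011,-0.004,0.155,0],
])

```text
time_s: 34.98
ee_pos: [423.3, -81.1, 14.3]
ee_rot: [179.8, 3.2, 147.0]
force: [0.1, -0.4, -0.3]
gripper_width: 91.1
```

```bash
python3 -c "
from h import *
tilt(); wsnap('w22'); go(421.5,-80.5,12,146.9)"
```

```text
toolz xy (deg) [ 2.77 -1.61] q [-11.6  18.5 125.4  -1.9  33.  -67. ]
shift [ 0.004 -0.001  0.005] turn 0.001 rows 1.0 1.0 t 35.0 F [0.7 1.  1.1] w 91.5 p [423.4 -81.2  14.6] [179.8   3.2 147. ]
```

View pics/w22.png

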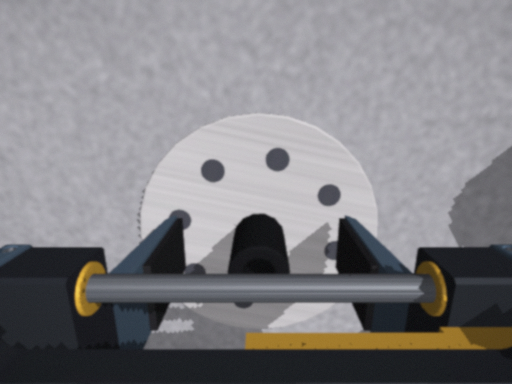

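Request:
arm_command([
  [0,0.002,0,0.003,0],
  [1,0.002,0,0.003,0],
  [1,0.002,0,0.003,0],
  [1,0.002,0,0.003,0],
  [1,0.002,0,0.003,0],
  [1,0.002,0,0.003,0],
  [1,0.002,0,0.003,0],
  [1,0.002,0,0.003,0],
], squeeze=40)

```text
time_s: 35.7
ee_pos: [422.6, -80.7, 13.0]
ee_rot: [179.8, 3.2, 147.0]
force: [-0.1, 1.2, -1.1]
gripper_width: 47.4
```

```bash
python3 -c "
from h import *
tilt(); go(422.5,-80.5,12,146.9)"
```

```text
toolz xy (deg) [ 2.8  -1.62] q [-11.5  18.6 125.6  -1.9  32.7 -66.9]
shift [0.001 0.    0.002] turn 0.001 rows 1.0 1.0 t 35.7 F [-0.1  1.2 -1.1] w 47.4 p [422.6 -80.7  13. ] [179.8   3.2 147. ]
```

Request:
arm_command([
  [1,0,0,0,0],
  [1,0,0,0,0],
  [1,0,0,0,0],
  [1,0,0,0,0],
  [1,0,0,0,0],
])

```text
time_s: 36.12
ee_pos: [422.5, -80.7, 12.9]
ee_rot: [179.8, 3.2, 147.0]
force: [-0.7, -1.3, -1.0]
gripper_width: 31.8
```

```bash
python3 -c "
from h import *
tilt(); go(424,-81,100,146.9)"
```

```text
toolz xy (deg) [ 2.78 -1.62] q [-11.5  18.6 125.6  -1.9  32.7 -66.9]
shift [-0.013  0.002 -0.174] turn 0.001 rows 3.0 1.0 t 36.1 F [-0.7 -1.3 -1. ] w 31.8 p [422.5 -80.7  12.9] [179.8   3.2 147. ]
```

Request:
arm_command([
  [1,-0.002,0,-0.03,0],
  [1,-0.006,0,-0.08,0],
  [1,-0.011,0.001,-0.15,0],
  [1,-0.017,0.002,-0.23,0],
  [1,-0.024,0.003,-0.31,0],
  [1,-0.03,0.004,-0.39,0],
  [1,-0.037,0.005,-0.49,0],
  [1,-0.037,0.005,-0.49,0],
])

```text
time_s: 36.78
ee_pos: [430.5, -82.3, 265.1]
ee_rot: [179.6, 3.9, 147.0]
force: [0.7, -0.0, -2.3]
gripper_width: 31.6
```

```bash
python3 -c "
from h import *
tilt(); go(608,14.5,260,146.9); snap('scene','s23')"
```

```text
toolz xy (deg) [ 3.48 -1.76] q [-11.5   1.9 103.   -1.1  71.3 -68.2]
shift [-0.191  0.356  0.026] turn 0.001 rows 5.0 1.0 t 36.8 F [ 0.7 -0.  -2.3] w 31.6 p [430.5 -82.3 265.1] [179.6   3.9 147. ]
```

View pics/s23.png

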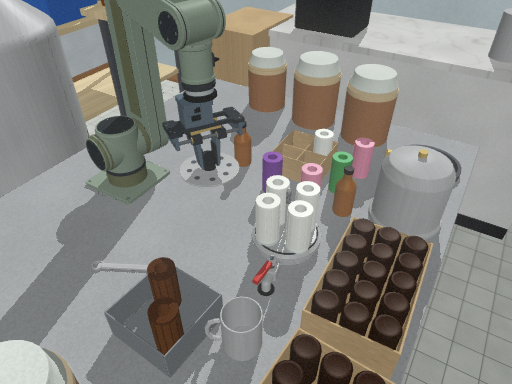

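Request:
arm_command([
  [1,-0.05,0.1,0.0,0],
  [1,-0.18,0.34,0.0,0],
  [1,-0.191,0.356,0.0,0],
  [1,-0.191,0.356,0.0,0],
  [1,-0.191,0.356,0.01,0],
  [1,-0.191,0.356,0.015,0],
  [1,-0.191,0.356,0.015,0],
  [1,-0.191,0.356,0.015,0],
])

```text
time_s: 37.5
ee_pos: [605.7, 14.8, 260.3]
ee_rot: [179.8, 3.5, 147.0]
force: [-0.6, 0.4, -2.5]
gripper_width: 31.4
```

```bash
python3 -c "
from h import *
tilt(); go(609,15,230,146.9); wsnap('w24'); snap('scene','s24');snap('top','t24')
a=cv2.imread('pics/w24.png')[100:300,160:360]; cv2.imwrite('pics/w24z.png',cv2.resize(a,None,fx=3,fy=3,interpolation=cv2.INTER_CUBIC))
a=cv2.imread('pics/s24.png')[120:280,200:380]; b=cv2.imread('pics/t24.png')[90:240,170:350]
cv2.imwrite('pics/s24z.png',cv2.resize(a,None,fx=3.5,fy=3.5,interpolation=cv2.INTER_CUBIC));cv2.imwrite('pics/t24z.png',cv2.resize(b,None,fx=3.5,fy=3.5,interpolation=cv2.INTER_CUBIC))"
```

```text
toolz xy (deg) [ 2.99 -1.75] q [  1.3  18.2  83.2  -1.9  75.7 -55.3]
shift [-0.002  0.004  0.061] turn 0.002 rows 1.0 1.0 t 37.5 F [-0.6  0.4 -2.5] w 31.4 p [605.7  14.8 260.3] [179.8   3.5 147. ]
```

View pics/w24.png

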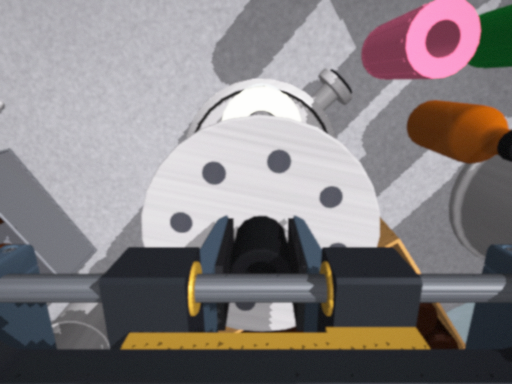

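View pics/s24z.png

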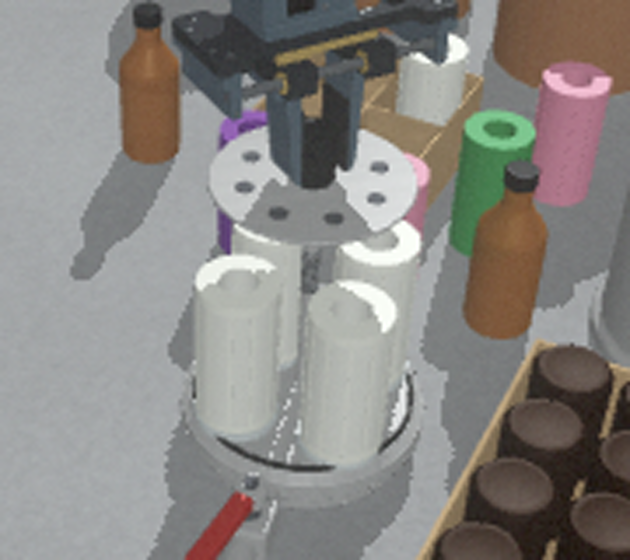

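View pics/t24z.png

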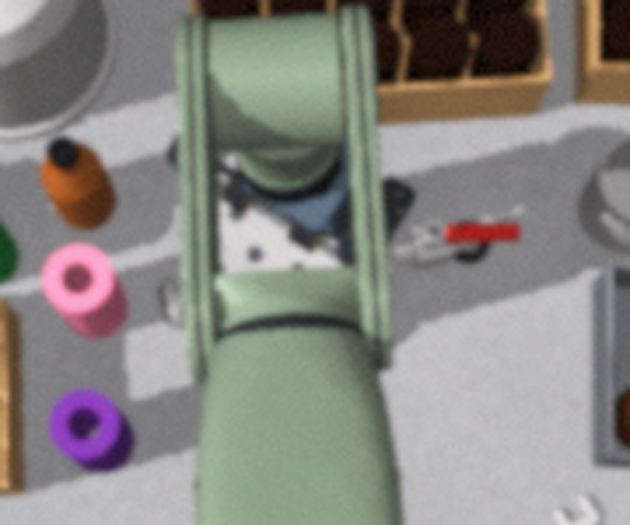

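```bash
python3 - <<'E'
from h import *
from scipy.optimize import least_squares
def fit(C,pts,z,r=None):
    P=np.array([wray(C,u,v,z)[:2] for u,v in pts])
    if r is None: f=lambda q:np.hypot(*(P-q[:2]).T)-q[2]; q=least_squares(f,[*P.mean(0),50]).x
    else: f=lambda q:np.hypot(*(P-q[:2]).T)-r; q=least_squares(f,[*P.mean(0)+[30,-20]]).x
    print(q.round(1),f(q).round(1)); return q
def blobs(f,ox,oy,w,h):
    im=cv2.imread('pics/'+f+'.png'); g=cv2.cvtColor(im,cv2.COLOR_BGR2GRAY)[oy:oy+h,ox:ox+w]
    m=(g<125).astype(np.uint8); n,l,s,c=cv2.connectedComponentsWithStats(m)
    return [tuple(c[i]+[ox,oy]) for i in range(1,n) if 60<s[i,4]<900 and .6<s[i,2]/s[i,3]<1.8]
b=blobs('w21',180,115,160,150); print(np.round(b,1))
fit(lw('w21'),b,4)
b=blobs('w22',150,120,215,140); print(np.round(b,1))
b=blobs('w24',150,120,215,120); print(np.round(b,1))
E
```

```text
[[271.7 140.7]
 [225.3 148.9]
 [309.2 167.1]
 [200.8 185.7]
 [314.6 209.4]
 [211.7 226.8]
 [288.5 241.6]
 [246.7 248.2]]
[422.2 -81.8  49.7] [ 0.   0.  -0.   0.1 -0.  -0.2  0.   0.1]
[[277.  159.1]
 [212.3 170.4]
 [328.6 194.8]]
[[322.6 125.2]
 [278.6 161.1]
 [213.4 172.7]
 [330.5 196.6]
 [180.8 222.1]]
```

```bash
python3 - <<'E'
from h import *
from scipy.optimize import least_squares
def fit(C,pts,z,r):
    P=np.array([wray(C,u,v,z)[:2] for u,v in pts])
    f=lambda q:np.hypot(*(P-q[:2]).T)-r; q=least_squares(f,[*P.mean(0)+[30,-20]]).x
    he=np.array(env.camera_params('wrist')['hand_eye']); T=C[1]@np.linalg.inv(he)
    t=T[:3,:3].T@(np.array([*q,z])-T[:3,3])
    print(q.round(1),f(q).round(1),'TCP',T[:3,3].round(1),'in tool',t.round(1))
fit(lw('w22'),[(277,159.1),(212.3,170.4),(328.6,194.8),(180.5,219.5)],4,49.7)
for z in(249,251.3,253): fit(lw('w24'),[(278.6,161.1),(213.4,172.7),(330.5,196.6),(180.8,222.1)],z,49.7)
# rod in wrist frames? from w15
E
```

```text
[422.4 -81.6] [ 0.   0.2 -0.3 -0.4] TCP [423.3 -81.1  14.3] in tool [ 1.1 -0.9 10.3]
[606.1  14.1] [-0.1 -0.1  0.3  0.2] TCP [605.7  14.8 260.3] in tool [ 0.  -0.3 11.4]
[605.9  14.5] [ 0.   0.1 -0.1 -0.1] TCP [605.7  14.8 260.3] in tool [ 0.2 -0.2  9. ]
[605.7  14.7] [ 0.1  0.2 -0.3 -0.3] TCP [605.7  14.8 260.3] in tool [ 0.4 -0.1  7.3]
```

```bash
python3 - <<'E'
from h import *
o=[]
for f,x,y in(('w11',222,90),('w15',220,80),('w14',220,80),('w2',220,110)):
    a=cv2.imread('pics/%s.png'%f)[y:y+80,x:x+80]; o.append(cv2.resize(a,None,fx=4.5,fy=4.5,interpolation=cv2.INTER_CUBIC)[:300])
cv2.imwrite('pics/rods.png',cv2.resize(np.vstack([np.hstack(o[:2]),np.hstack(o[2:])]),(720,600)))
E
```

```text
(no output)
```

View pics/rods.png

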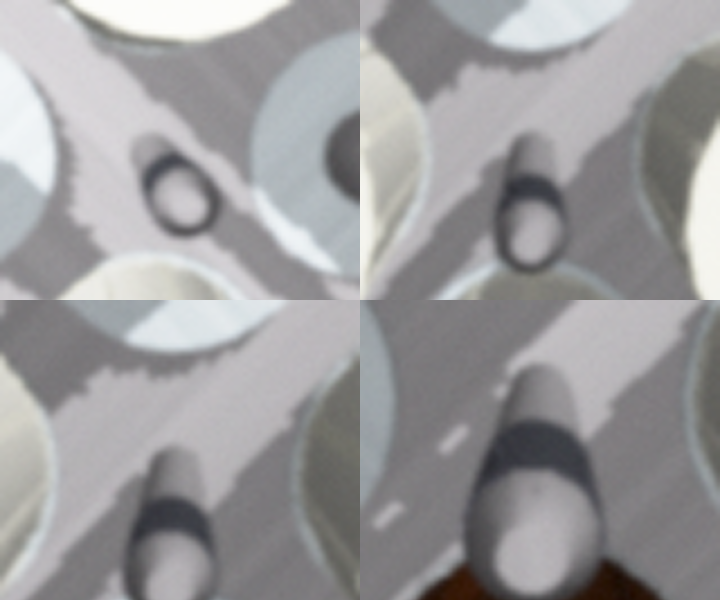

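```bash
python3 - <<'E'
from h import *
for f,u,v in(('w1',264,119.5),('w11',262.5,133.3),('w15',257.5,131.7),('w14',258,142),('w2',258,167.4)): print(f,wray(lw(f),u,v,198).round(1))
go(609.5,15.2,230,147); tilt()
E
```

```text
w1 [609.6  15.1 198. ]
w11 [609.6  15.5 198. ]
w15 [607.7  14.6 198. ]
w14 [608.3  14.6 198. ]
w2 [609.1  13.7 198. ]
shift [-0.     0.005  0.067] turn -0.002 rows 1.0 1.0 t 37.6 F [ 0.4 -0.5 -2. ] w 31.5 p [606.1  14.2 263.2] [179.7   3.7 146.9]
toolz xy (deg) [ 3.3  -1.74] q [  1.3  18.   83.1  -1.9  75.6 -55.2]
```

```bash
python3 - <<'E'
from h import *
go(609,15,222,147); tilt()
E
```

```text
shift [0.001 0.004 0.083] turn -0.002 rows 1.0 1.0 t 37.6 F [ 0.4 -0.5 -2. ] w 31.5 p [606.1  14.2 263.2] [179.7   3.7 146.9]
toolz xy (deg) [ 3.3  -1.74] q [  1.3  18.   83.1  -1.9  75.6 -55.2]
```

Request:
arm_command([
  [1,-0.004,0.004,0.02,0],
  [1,-0.002,0.004,0.05,0],
  [1,0,0.004,0.075,0],
  [1,0.001,0.004,0.083,0],
  [1,0.001,0.004,0.083,0],
  [1,0.001,0.004,0.083,0],
])

```text
time_s: 38.15
ee_pos: [609.1, 14.6, 222.1]
ee_rot: [179.6, 3.7, 146.9]
force: [-0.6, -0.5, -3.0]
gripper_width: 31.6
```

```bash
python3 - <<'E'
from h import *
tilt(); go(609,15,205,147)
E
```

```text
toolz xy (deg) [ 3.33 -1.75] q [  1.3  19.4  86.9  -1.9  70.4 -55. ]
shift [0.003 0.    0.034] turn -0.003 rows 1.0 1.0 t 38.1 F [-0.6 -0.5 -3. ] w 31.6 p [609.1  14.6 222.1] [179.6   3.7 146.9]
```

Request:
arm_command([
  [1,0.001,0,0.01,0],
  [1,0.001,0,0.018,0],
  [1,0.002,0,0.026,0],
  [1,0.003,0,0.034,0],
  [1,0.003,0,0.034,0],
])

```text
time_s: 38.57
ee_pos: [608.2, 14.9, 203.9]
ee_rot: [179.7, 3.6, 146.9]
force: [-1.1, 0.0, -2.9]
gripper_width: 31.5
```

```bash
python3 - <<'E'
from h import *
tilt(); go(609,15,190,147)
E
```

```text
toolz xy (deg) [ 3.21 -1.75] q [  1.3  20.   88.6  -2.   68.2 -54.9]
shift [0.001 0.001 0.028] turn -0.002 rows 1.0 1.0 t 38.6 F [-1.1  0.  -2.9] w 31.5 p [608.2  14.9 203.9] [179.7   3.6 146.9]
```

Request:
arm_command([
  [1,0,0,0.008,0],
  [1,0.001,0.001,0.016,0],
  [1,0.001,0.001,0.024,0],
  [1,0.001,0.001,0.029,0],
  [1,0.001,0.001,0.032,0],
  [1,0.001,0.001,0.032,0],
])

```text
time_s: 39.07
ee_pos: [608.9, 15.3, 189.9]
ee_rot: [179.7, 3.7, 146.9]
force: [-3.1, 0.8, 7.9]
gripper_width: 31.8
```

```bash
python3 - <<'E'
from h import *
tilt(); go(609,15,190,147); snap('scene','s25')
a=cv2.imread('pics/s25.png')[120:280,200:380]
cv2.imwrite('pics/s25z.png',cv2.resize(a,None,fx=3.5,fy=3.5,interpolation=cv2.INTER_CUBIC))
E
```

```text
toolz xy (deg) [ 3.29 -1.74] q [  1.4  20.6  89.9  -2.   66.3 -54.8]
shift [-0. -0. -0.] turn -0.003 rows 1.0 1.0 t 39.1 F [-3.1  0.8  7.9] w 31.8 p [608.9  15.3 189.9] [179.7   3.7 146.9]
```

View pics/s25z.png

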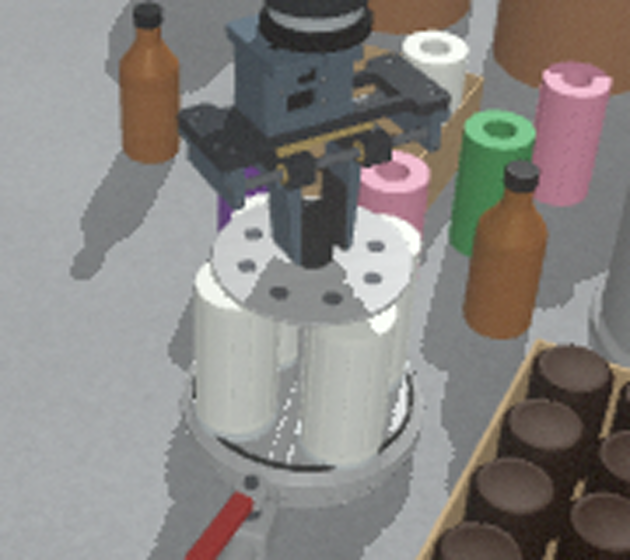

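Plate is down on the cartridges (8 N contact at the expected height). Release and rise.

Request:
arm_command([
  [0.3,0,0,0,0],
  [0.3,0,0,0,0],
  [0.3,0,0,0,0],
  [0.3,0,0,0,0],
  [0.3,-0.005,0,-0.06,0],
  [0.3,-0.008,0,-0.12,0],
  [0.3,-0.008,0,-0.14,0],
  [0.3,-0.008,0,-0.14,0],
])

```text
time_s: 39.78
ee_pos: [609.9, 15.2, 263.2]
ee_rot: [179.4, 4.0, 146.9]
force: [0.3, 0.3, 0.3]
gripper_width: 63.5
```

```bash
python3 - <<'E'
from h import *
tilt(); go(650,-60,280,147); snap('scene','s26'); wsnap('w26')
a=cv2.imread('pics/s26.png')[120:300,200:380]
cv2.imwrite('pics/s26z.png',cv2.resize(a,None,fx=3.3,fy=3.3,interpolation=cv2.INTER_CUBIC))
E
```

```text
toolz xy (deg) [ 3.67 -1.73] q [  1.4  18.2  82.9  -1.9  75.3 -55.1]
shift [-0.151 -0.082 -0.024] turn -0.003 rows 3.0 1.0 t 39.8 F [0.3 0.3 0.3] w 63.5 p [609.9  15.2 263.2] [179.4   4.  146.9]
```

View pics/s26z.png

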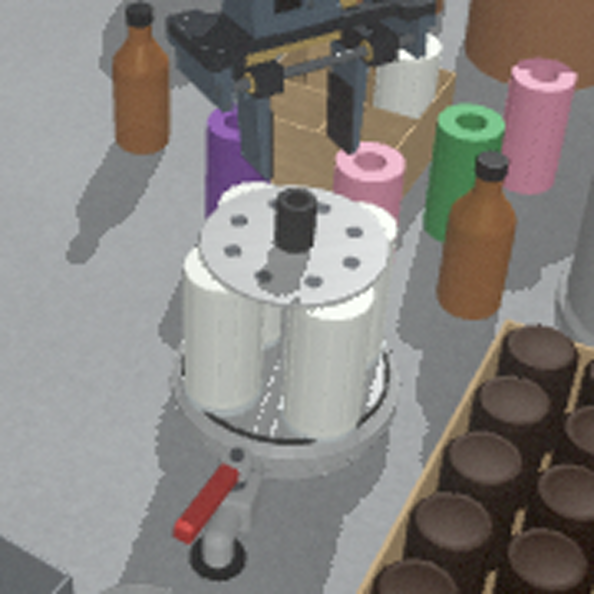

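View pics/w26.png

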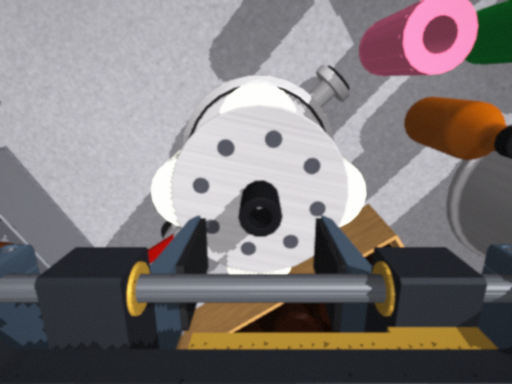

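```bash
python3 - <<'E'
from h import *
a=cv2.imread('pics/top0.png')[50:210,215:425]; cv2.imwrite('pics/bx.png',cv2.resize(a,None,fx=3.6,fy=3.6,interpolation=cv2.INTER_CUBIC))
a=cv2.imread('pics/scene0.png')[210:384,220:450]; cv2.imwrite('pics/bx2.png',cv2.resize(a,None,fx=3.2,fy=3.2,interpolation=cv2.INTER_CUBIC))
E
```

```text
(no output)
```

View pics/bx.png

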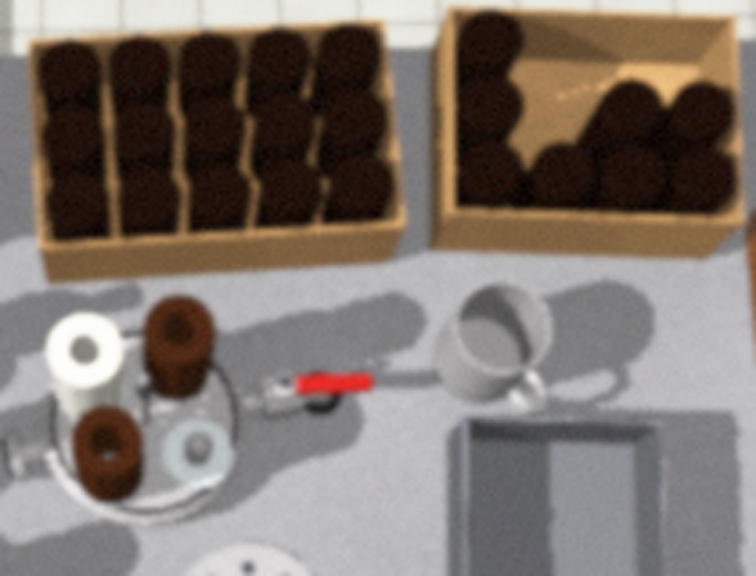

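View pics/bx2.png

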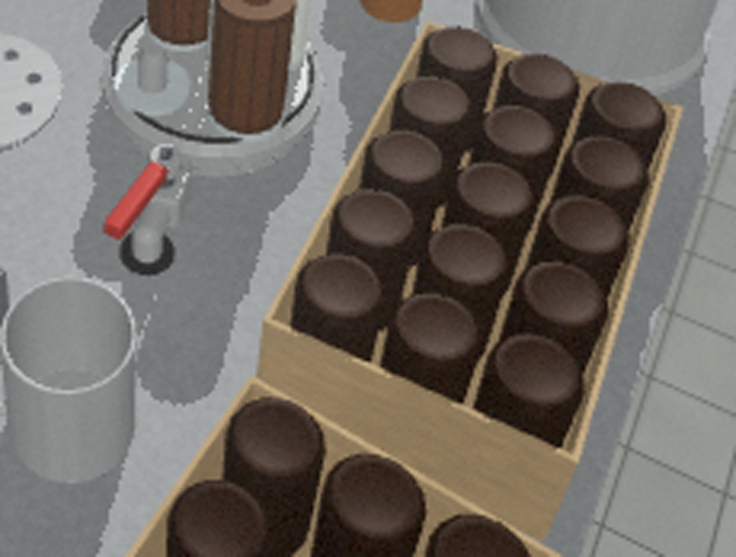

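```bash
python3 - <<'E'
from h import *
f=lambda x,y:(215+x/3.6,50+y/3.6)
print(ray('top',*f(398,258),0))
for z in (50,70,90,110): print(z,ray('top',*f(403,222),z))
p=ray('top',*f(353,383-0),65)
# cup top
for z in(100,130,150): print(z,ray('top',*f(360,180),z))
go(669,-195,250,90)
E
```

```text
[ 780.95694269 -246.72775727    0.        ]
50 [ 799.2451037  -244.35306295   50.        ]
70 [ 791.48375269 -240.57685532   70.        ]
90 [ 783.72240169 -236.80064769   90.        ]
110 [ 775.96105069 -233.02444006  110.        ]
100 [ 822.21350185 -196.78450832  100.        ]
130 [ 809.62610124 -191.97088716  130.        ]
150 [ 801.23450083 -188.76180638  150.        ]
shift [-0.33  -0.286  0.038] turn 1.264 rows 6.0 8.0 t 39.9 F [ 0.2  0.6 -0.9] w 63.9 p [607.9  15.2 259.2] [179.7   3.7 146.9]
```

Request:
arm_command([
  [1,-0.33,-0.286,-0.03,1],
  [1,-0.33,-0.286,-0.03,1],
  [1,-0.33,-0.286,-0.03,1],
  [1,-0.33,-0.286,-0.03,1],
  [1,-0.33,-0.286,-0.03,1],
  [1,-0.33,-0.286,-0.03,1],
  [1,-0.33,-0.286,-0.03,1],
  [1,-0.33,-0.286,-0.03,1],
], squeeze=20)

```text
time_s: 40.55
ee_pos: [666.2, -195.3, 280.7]
ee_rot: [177.4, 2.2, 101.7]
force: [-0.5, 0.1, -0.5]
gripper_width: 13.5
```

```bash
python3 - <<'E'
from h import *
tilt(); go(669,-187,180,90); wsnap('w27')
E
```

```text
toolz xy (deg) [ 2.97 -1.66] q [-16.9  26.1  68.1  -0.7  82.5 -28.6]
shift [ 0.023 -0.     0.201] turn 0.26 rows 3.0 2.0 t 40.5 F [-0.5  0.1 -0.5] w 13.5 p [ 666.2 -195.3  280.7] [177.4   2.2 101.7]
```

View pics/w27.png

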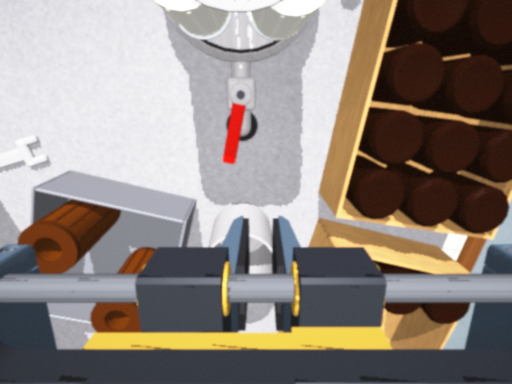

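```bash
python3 - <<'E'
from h import *
C=lw('w27'); print('tip',wray(C,230,162,65),'axis',wray(C,240.5,95,72)); go(672,-180,150,90)
E
```

```text
tip [ 638.23641265 -200.39454118   65.        ] axis [ 636.42965172 -119.5420573    72.        ]
shift [0.036 0.006 0.262] turn 0.263 rows 4.0 2.0 t 40.6 F [-0.1 -0.5 -1.1] w 9.3 p [ 666.2 -194.4  281.2] [177.4   2.2 101.9]
```

Request:
arm_command([
  [1,0.036,0.01,0.05,0.263],
  [1,0.036,0.01,0.12,0.263],
  [1,0.036,0.01,0.2,0.263],
  [1,0.036,0.01,0.262,0.263],
  [1,0.036,0.01,0.262,0.263],
  [1,0.036,0.01,0.262,0.263],
  [1,0.036,0.01,0.262,0.263],
])

```text
time_s: 41.18
ee_pos: [675.2, -179.3, 151.7]
ee_rot: [176.9, 1.7, 90.1]
force: [0.6, -0.5, 0.3]
gripper_width: 0.6
```

```bash
python3 - <<'E'
from h import *
tilt(); go(674,-180,54,90); wsnap('w28')
E
```

```text
toolz xy (deg) [ 3.14 -1.69] q [-15.4  29.9  80.1  -0.9  66.5 -15.2]
shift [ 0.004 -0.013  0.195] turn 0.002 rows 3.0 1.0 t 41.2 F [ 0.6 -0.5  0.3] w 0.6 p [ 675.2 -179.3  151.7] [176.9   1.7  90.1]
```

View pics/w28.png

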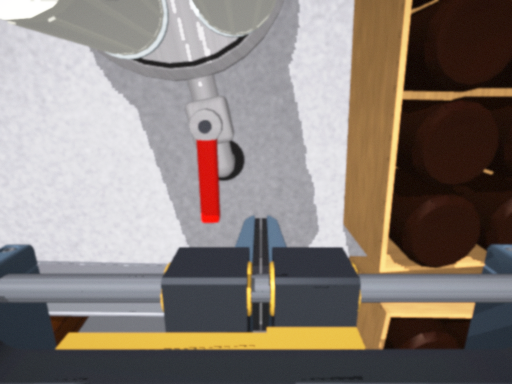

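Request:
arm_command([
  [1,0.002,-0.004,0.06,0],
  [1,0.003,-0.008,0.12,0],
  [1,0.004,-0.011,0.17,0],
  [1,0.004,-0.012,0.193,0],
  [1,0.004,-0.012,0.193,0],
  [1,0.004,-0.012,0.193,0],
])

```text
time_s: 41.73
ee_pos: [676.4, -180.8, 57.8]
ee_rot: [176.6, 1.8, 90.1]
force: [-0.3, -0.4, 0.1]
gripper_width: 0.9
```

```bash
python3 - <<'E'
from h import *
tilt()
a=np.array([636.7,-117.]); xh=np.array([.979,.203]); yh=np.array([-.203,.979])
# pusher path: contact point at r=62 on handle, offset perpendicular (trailing side)
for ang in (96,80,65,50,35,20,8,0,-4):
    t=np.radians(ang); d=-np.cos(t)*xh-np.sin(t)*yh; n=np.sin(t)*xh-np.cos(t)*yh # trailing side: dir of increasing angle
    n=np.array([np.sin(t)*xh[0]-np.cos(t)*yh[0],np.sin(t)*xh[1]-np.cos(t)*yh[1]])
    off=8+13.5*abs(n[0])+16*abs(n[1])
    c=a+62*d+n*off; print(ang,c.round(0)); 
for X in [(645,-180),(620,-190)]: go(*X,55,90)
E
```

```text
toolz xy (deg) [ 3.41 -1.77] q [-15.5  34.3  86.7  -1.   55.2 -15.1]
96 [ 680. -168.]
80 [ 661. -178.]
65 [ 647. -183.]
50 [ 632. -185.]
35 [ 615. -182.]
20 [ 599. -174.]
8 [ 588. -164.]
0 [ 581. -155.]
-4 [ 579. -151.]
shift [ 0.002 -0.063  0.002] turn 0.002 rows 1.0 1.0 t 41.7 F [-0.3 -0.4  0.1] w 0.9 p [ 676.4 -180.8   57.8] [176.6   1.8  90.1]
shift [-0.018 -0.113 -0.   ] turn 0.002 rows 2.0 1.0 t 41.7 F [-0.3 -0.4  0.1] w 0.9 p [ 676.4 -180.8   57.8] [176.6   1.8  90.1]
```

Request:
arm_command([
  [1,0.006,-0.02,0.006,0],
  [1,0.006,-0.034,0.005,0],
  [1,0.001,-0.048,0.005,0],
  [1,-0.004,-0.061,0.004,0],
  [1,-0.007,-0.076,0.003,0],
  [1,-0.008,-0.091,0.002,0],
  [1,-0.005,-0.107,0.001,0],
  [1,-0.002,-0.123,0,0],
])

```text
time_s: 42.4
ee_pos: [614.9, -182.6, 54.8]
ee_rot: [176.5, 1.8, 90.1]
force: [4.1, -1.3, 1.2]
gripper_width: 0.7
```

```bash
python3 - <<'E'
from h import *
tilt()
for X in [(607,-178),(599,-174),(588,-164),(581,-155),(579,-149)]: go(*X,55,90)
wsnap('w29')
E
```

```text
toolz xy (deg) [ 3.51 -1.83] q [-17.2  29.9  95.8  -0.9  50.4 -16.7]
shift [ 0.009 -0.016 -0.002] turn 0.001 rows 1.0 1.0 t 42.4 F [ 4.1 -1.3  1.2] w 0.7 p [ 614.9 -182.6   54.8] [176.5   1.8  90.1]
shift [ 0.017 -0.032 -0.003] turn 0.001 rows 1.0 1.0 t 42.4 F [ 4.1 -1.3  1.2] w 0.7 p [ 614.9 -182.6   54.8] [176.5   1.8  90.1]
shift [ 0.037 -0.054 -0.005] turn 0.001 rows 1.0 1.0 t 42.4 F [ 4.1 -1.3  1.2] w 0.7 p [ 614.9 -182.6   54.8] [176.5   1.8  90.1]
shift [ 0.055 -0.067 -0.006] turn 0.001 rows 2.0 1.0 t 42.4 F [ 4.1 -1.3  1.2] w 0.7 p [ 614.9 -182.6   54.8] [176.5   1.8  90.1]
shift [ 0.067 -0.071 -0.007] turn 0.001 rows 2.0 1.0 t 42.4 F [ 4.1 -1.3  1.2] w 0.7 p [ 614.9 -182.6   54.8] [176.5   1.8  90.1]
```

View pics/w29.png

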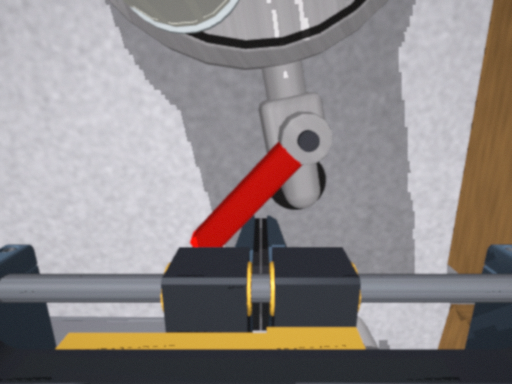

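Handle is following; it is at about 40° now. Continue the sweep to the stop.

Request:
arm_command([
  [1,0.009,-0.016,-0.002,0],
  [1,0.017,-0.032,-0.003,0],
  [1,0.027,-0.043,-0.004,0],
  [1,0.037,-0.054,-0.005,0],
  [1,0.046,-0.061,-0.006,0],
  [1,0.055,-0.067,-0.006,0],
  [1,0.061,-0.069,-0.006,0],
  [1,0.061,-0.069,-0.006,0],
])

```text
time_s: 43.12
ee_pos: [580.1, -157.3, 55.1]
ee_rot: [176.4, 2.5, 90.4]
force: [5.6, -21.5, -5.1]
gripper_width: 0.3
```

```bash
python3 - <<'E'
from h import *
tilt()
for X in [(581,-150),(579,-149)]: go(*X,55,90)
wsnap('w30')
E
```

```text
toolz xy (deg) [ 3.63 -2.44] q [-15.5  26.7 101.8  -1.9  47.4 -14.7]
shift [ 0.015  0.002 -0.   ] turn 0.008 rows 1.0 1.0 t 43.1 F [  5.6 -21.5  -5.1] w 0.3 p [ 580.1 -157.3   55.1] [176.4   2.5  90.4]
shift [ 0.017 -0.002 -0.001] turn 0.008 rows 1.0 1.0 t 43.1 F [  5.6 -21.5  -5.1] w 0.3 p [ 580.1 -157.3   55.1] [176.4   2.5  90.4]
```

View pics/w30.png

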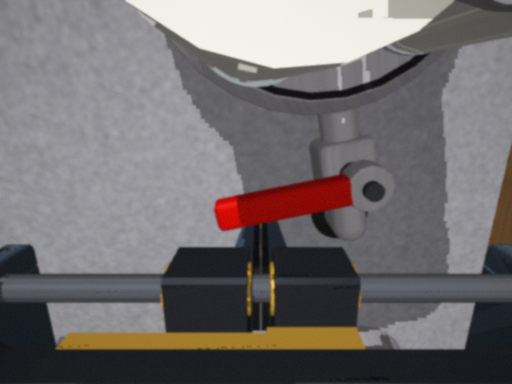

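Request:
arm_command([
  [1,-0.02,0,0,0],
  [1,-0.05,0,0,0],
  [1,-0.05,0,0,0],
  [1,-0.05,0,-0.06,0],
  [1,-0.05,0,-0.14,0],
  [1,-0.05,0,-0.24,0],
  [1,-0.05,0,-0.3,0],
  [1,-0.05,0,-0.3,0],
])

```text
time_s: 43.83
ee_pos: [573.7, -175.7, 214.0]
ee_rot: [175.7, 2.6, 90.3]
force: [1.0, -1.0, 1.0]
gripper_width: 0.2
```

```bash
python3 - <<'E'
from h import *
tilt(); go(480,-330,300,90); wsnap('w31'); 
E
```

```text
toolz xy (deg) [ 4.33 -2.59] q [-17.5  18.   90.3  -1.3  66.8 -17.4]
shift [-0.315 -0.177 -0.172] turn 0.007 rows 5.0 1.0 t 43.8 F [ 1. -1.  1.] w 0.2 p [ 573.7 -175.7  214. ] [175.7   2.6  90.3]
```

View pics/w31.png

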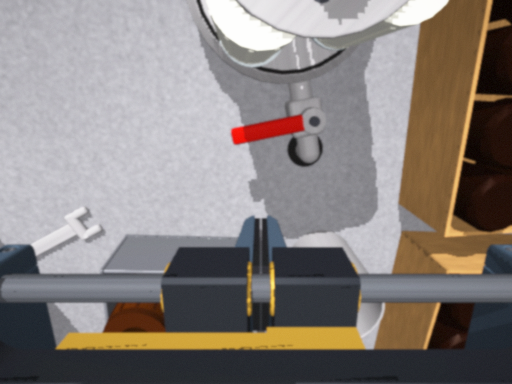

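```bash
python3 - <<'E'
from h import *
C=lw('w31')
im=cv2.imread('pics/w31.png').astype(int); m=(im[:,:,2]>180)&(im[:,:,1]<60)&(im[:,:,0]<60)
ys,xs=np.nonzero(m); P=np.array([wray(C,u,v,70)[:2] for u,v in zip(xs,ys)]); P-=P.mean(0); w,V=np.linalg.eigh(P.T@P); v=V[:,1]; v=v*np.sign(v[0]); print(np.degrees(np.arctan2(v[1],v[0])),len(xs))
E
```

```text
11.705270460838921 842
```

Request:
arm_command([
  [1,-0.315,-0.177,-0.172,0],
  [1,-0.315,-0.177,-0.172,0],
  [1,-0.315,-0.177,-0.172,0],
  [1,-0.315,-0.177,-0.172,0],
  [1,-0.315,-0.177,-0.172,0],
  [1,-0.315,-0.177,-0.172,0],
  [1,-0.315,-0.177,-0.172,0],
  [1,-0.315,-0.177,-0.172,0],
])

```text
time_s: 44.55
ee_pos: [478.2, -328.3, 294.5]
ee_rot: [176.2, 2.3, 90.4]
force: [1.1, -0.3, 0.5]
gripper_width: 0.2
```

```bash
python3 - <<'E'
from h import *
tilt();go(300,-330,300,90)
snap('scene','s32');snap('top','t32')
E
```

```text
toolz xy (deg) [ 3.84 -2.3 ] q [-35.8  14.2  84.1   0.4  77.3 -36.3]
shift [-0.002 -0.355 -0.035] turn 0.008 rows 5.0 1.0 t 44.5 F [ 1.1 -0.3  0.5] w 0.2 p [ 478.2 -328.3  294.5] [176.2   2.3  90.4]
```

View pics/s32.png

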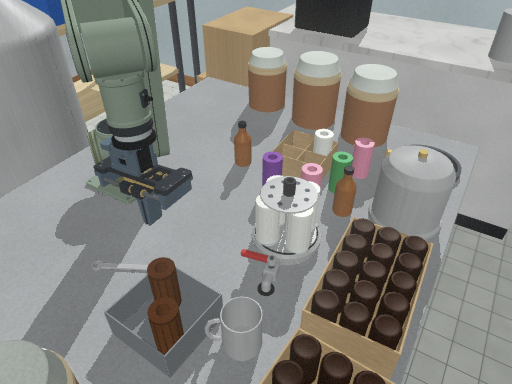

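View pics/t32.png

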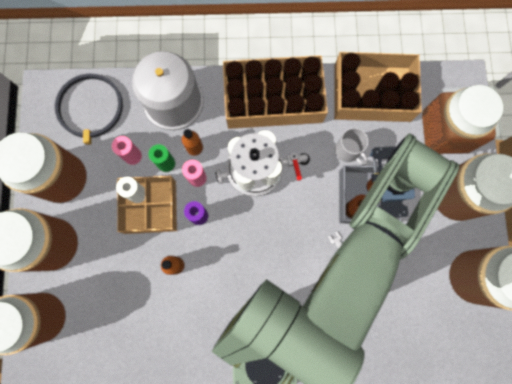

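```bash
python3 -c "
from h import *
print(env.job_done())"
```

```text
the job is handed in; nothing more can be done
None
```

I handed the job in at about 44.6 s, with every step done in the order asked.

- **Cartridges:** Both spent cartridges are standing in the tub. Three fresh ones are pushed home, each seated at the expected height with 24–30 N. The white cartridge already on its spigot and the fourth fresh one stayed where they were.
- **Plate:** It went over the tie rod and touched down at the expected height with about 8 N. It looks flat on the four cartridges in the camera pictures.
- **Drain valve:** I pushed the handle to its stop. It measured 11.7°, the same as the housing's angle, so it is square across the pipe.
- **Surroundings:** The last pictures show the bottles, the jug and the coloured look-alikes standing where they were.

No check failed or disagreed. The one oddity was that the tool built up a tilt of about 3–5° that the commands could not correct. I allowed for it and it did not affect the result. I saw no sign of the grip slackening or of anything being knocked aside.

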